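Fetch the jaw model from behind the bottles

TASK

The dental jaw model at the back of the grey storage bay is wanted on the model stand, but a round jar and a square bottle stand in front of it. First set both of them upright on the steel tray, then move the model onto the middle of the stand's rubber pad, square with the pad and teeth up; once it is there, put the jar and the bottle back upright, each in the middle of the very cork spot it came from. Do not drop or knock over any of the three.

Things in the scene. Friction and masses are not known exactly. Their poses are not given: they have to be found in the camera images.
- bay: Storage bay, fixed, grey plastic: floor 180 (x) by 200 (y) mm, 4 mm thick; back wall 45 mm high along its +x edge (inner face at x = +85 mm); two cheeks 45 mm high, 4 mm thick, at y = +-50 mm from x = +10 to the back wall, with the jaw model between. Open on top and in front (-x). Origin: centre of the underside. The aluminium tin in a rear corner stays.
- spot_left (a point): Centre, on the bay's floor, of the cork disc (56 mm across, flush with the floor, no rim) on the bay's left (+y) side, at bay x = -44, y = +42 mm. The jar or the bottle stands here at the start; which of them changes.
- spot_right (a point): Centre of the like cork disc on the bay's right (-y) side, at bay x = -44, y = -42 mm; the other one of jar and bottle stands here at the start.
- jar_center (a point): Round white screw-lid jar, standing: 44 mm across, lid 46 mm across on the top 15 mm, 68 mm high in all, 0.1 to 0.2 kg. The point is its centre, 34 mm above its underside; z is up.
- bottle_center (a point): Square amber bottle, standing: body 42 by 42 mm and 50 mm high, then a narrow black cap 26 mm across, 68 mm high in all, 0.11 to 0.22 kg. The point is on its axis, 34 mm above its underside; x and y are normal to the flat sides, z is up.
- model_center (a point): Lavender-grey stone jaw model between the bay's cheeks, 10 mm behind jar and bottle: base 56 mm along x (depth), 68 along y, 30 high, teeth up to 44 mm; 0.11 to 0.22 kg. Base's front (-x) face 46 mm wide, back face 68, both flat. Free: 13 mm at each side, 36 mm behind: pinch it front to back (along x). Point: 22 mm above its underside; z up. The off-white model far back on the bench is not meant.
- tray: Steel tray, fixed, flat: 150 (its x) by 200 (its y) mm, floor 3 mm above the bench, rim 8 mm above the bench and 3 mm thick. Origin: centre of the underside. A slim wax knife (150 mm long, 10 mm wide, 8 mm high) lies along y close to its +x edge, at x = +57 mm.
- stand: Model stand, fixed: grey steel plate 120 (its x) by 130 (its y) mm, 14 mm high, with a black rubber pad 66 (x) by 78 (y) mm in its middle, and two 6 mm high steel studs at x = +45, y = +-52 mm. Origin: centre of the underside.
- stand_top (a point): Centre of the rubber pad's upper face, 18 mm above the bench. Here the model's underside goes, its depth (x) along the stand's x (either way round).
Not all that is in view belongs to the job. What is shaped like the part that bears model_center but yellow is not meant.

How it is judged:
By the outcome, as a careful person would: the job done as asked, in the order asked, and still so for the second after the job is handed in, with the robot touching nothing.
It also fails if it takes over 128 s, if anything falls off the work surface, if the arm or the gripper's body presses on something with over 40 N, if the wrist force passes 120 N, or if a joint passes its speed limit or range.

ROBOT

A 7-joint arm with a two-finger parallel gripper is mounted at the origin on the work surface. World frame = base frame: x ahead of the robot, y to its left, z up, the work surface at z = 0. Lengths are in m, angles in rad, forces in N, time in s.
With the tool pointing down it reaches from about 0.425 to 0.925 m from the base axis. Payload 6.8 kg.
Tool frame: the origin (TCP) lies on the centre line of the jaws, within the pads' length; the fingertips stand 14 mm ahead of it and the grasp point (between the pads) lies 5 mm behind it (r.nose_length is the distance from the TCP to the fingertips, in m); z points along the fingers, y is the direction in which the jaws open and shut (so a half turn about z gives the same grasp; the last joint's range is limited). The gripper opens to 85 mm and grips with 20 to 120 N. Pads are 22 mm wide; open, the fingers measure 114 mm over their backs; the gripper's body (76 mm by 85 mm) begins 54 mm behind the grasp point. The pads swing forward as they close: fully open they stand 13 mm farther back than shut.
Start: joints at [1.031, 0.477, 0.022, 1.555, -0.011, 1.109, -0.083], TCP at [0.283, -0.613, 0.245] pointing down, gripper open.
Joint ranges: [-2.96, 2.96], [-0.34, 2.1], [-1.41, 1.46], [0.24, 2.44], [-1.37, 4.51], [0.17, 1.92], [-2.96, 2.96]. Speed limits (rad/s): [2.39, 2.39, 3.14, 3.14, 3.14, 3.14, 3.14].

INTERFACE

Orientations are given as a rotation vector (axis times angle).
In Python, from bench import r, imaging, look_for, outline_of gives the robot as it stands. The module is installed in compiled form; this text tells all that it offers.
- The arm moves only by the tool carry_out, never from a script. Its arguments are lists of equal length, an entry for each row: "offset": the shift along the tool's x, y, z as a fraction of full scale, a list of three; "turn": the turn, a rotation vector about the tool's x, y, z as a fraction of full scale, a list of three. A call has 1 to 8 rows; each row is the pose to reach, as a shift and turn from the pose commanded when the call began, along the tool's axes at that moment; what a row does not reach only later rows make up. Full scale, the value 1, is 0.5 m for a shift and 1.5 rad for a turn. A row lasts 1/10 s, in which the tool goes at most 50 mm and 8.59 degrees, less where a joint would pass 70% of its speed; a pose out of reach is approached as far as the arm can. A call with a number of a shift or a turn outside -1 to 1 is refused whole. A call with a gripper value outside its range is refused whole. "hand" is the closure, from 0 (fully open) to 1 (shut), set as the call begins (left out, the last holds). The fingers move at their own pace and stop on an object; "force" is the grip in N (left out, the last holds). Time passes only in rows, so rows that repeat a pose let the fingers close. It gives the time, the measured TCP pose, the force and the opening at its end, in the units of the state.
- r.get_obs(): the state, without advancing time (a new reading comes with each control period).
- imaging.grab_frame(name): name is "side" or "top"; returns a dict with "pixels" (420x560x3 uint8, red, green, blue), "fx", "fy", "cx", "cy" (pixels), "k1" (the pictures are not rectified: a ray, as slopes to the right and down, at radius r is drawn at 1 + k1 r^2 times it, then the intrinsics apply), "R" (3x3) and "t" (3): a world point X has camera coordinates R X + t. Camera axes: x right, y down, z forward; pixel columns grow to the right and rows downward; lengths in m; the calibration is good to about 2 mm. A picture is of the moment at which its call begins. There is no depth.
- r.hand_in(): hands the job in, once; it reports no verdict.
Trained networks look in the newest picture that a camera, given by its name, has taken for a name from the list of things; names that differ only in an ending like _2 or _b are one class to them, and where a whole thing is asked for, a point or a joint stands for the part that bears it (a point fixed in the world has none). Each returns a list of dicts, best first, with "score" (0 to 1); they miss things now and then, are a little off and sometimes report something else, mostly with a low value. They report only what shows in the picture. A call takes as long as a camera call. They do not tell look-alikes from the thing itself.
- look_for(query, camera): "xyz" ([x, y, z] in m, in the coordinates of the camera as it stood for that picture, good to about 4 mm: the middle of the surface that is visible of it).
- outline_of(query, camera): "region" (420x560 bool, what is visible of it).
The state is a dict: "clock": time; "joints": joint angles; "qvel": joint speeds; "tau": joint torques, N m; "tcp_pos": TCP position; "orientation": TCP orientation; "contact_force": force on the tool from outside, world axes, zero at the start; "moment": the same for the moment, N m; "grip_width": finger opening in m.
Only numpy, scipy, OpenCV 4.12 (cv2) and the standard library are available. Lean on these libraries where they do the work, as an engineer would, in place of code of your own. Each camera call takes 0.05 s, during which the arm holds its last target. There are 200 camera calls.

## Working session

There is one attempt and no reset: what is moved stays moved. The work goes in short steps, Python scripts to look and compute and a tool call to move; the robot and the scene stay as the last step left them, time stands still between calls to the robot, and variables do not carry over. Pictures are saved under pics/ and viewed, about 12 in all and at most 16, crops included, and the job is handed in when it is done.

Besides the shell and the picture viewer there is one more tool, called after "Call:" in YAML: its name, and indented under it one key for each argument. carry_out: Moves the arm, as the interface text tells. Shift numbers are shares of 0.5 m and turn numbers shares of 1.5 rad, none past 1 either way. Its arguments: {"type":"object","properties":{"offset":{"type":"array","items":{"type":"array","items":{"type":"number","minimum":-1,"maximum":1}}},"turn":{"type":"array","items":{"type":"array","items":{"type":"number","minimum":-1,"maximum":1}}},"hand":{"type":"number"},"force":{"type":"number"}},"required":["offset","turn"]}

```bash
mkdir -p pics; cat > h.py <<'E'
import numpy as np, cv2
from scipy.spatial.transform import Rotation as Ro
from bench import r, imaging, look_for, outline_of
def grab(n,save=None,crop=None,scale=1):
    f=imaging.grab_frame(n)
    f['R']=np.array(f['R']);f['t']=np.array(f['t']).ravel()
    if save:
        im=np.array(f['pixels'])[:,:,::-1]
        if crop: im=im[crop[1]:crop[3],crop[0]:crop[2]]
        cv2.imwrite('pics/'+save,cv2.resize(im,None,fx=scale,fy=scale,interpolation=cv2.INTER_CUBIC))
    return f
def world(f,p): return f['R'].T@(np.array(p)-f['t'])
def proj(f,X):
    c=f['R']@np.array(X)+f['t'];u=c[:2]/c[2];u=u*(1+f['k1']*(u@u))
    return np.array([f['fx']*u[0]+f['cx'],f['fy']*u[1]+f['cy']])
def ray(f,px):
    d=(np.array(px,float)-[f['cx'],f['cy']])/[f['fx'],f['fy']];u=d.copy()
    for _ in range(20): u=d/(1+f['k1']*(u@u))
    return -f['R'].T@f['t'], f['R'].T@np.array([u[0],u[1],1])
def atz(f,px,z):
    o,d=ray(f,px);return o+d*(z-o[2])/d[2]
E
python3 - <<'E'
from h import *
for n in ['side','top']:
    f=grab(n,n+'1.png',scale=1.4)
    print(n,'cam',-f['R'].T@f['t'],f['fx'],f['k1'])
    for q in ['bay','jar_center','bottle_center','model_center','tray','stand']:
        try:
            for d in look_for(q,n)[:3]:
                w=world(f,d['xyz']);print(q,round(d['score'],2),w.round(3),proj(f,w).round())
        except Exception as e: print(q,e)
o=r.get_obs();print(o)
E
```

```text
side cam [-0.11290424  0.63630397  1.03479583] 501.0047699468221 0.06439559509445136
bay 0.85 [ 0.554 -0.289  0.003] [327. 166.]
jar_center 0.92 [ 0.487 -0.346  0.054] [358. 155.]
bottle_center 0.56 [ 0.486 -0.264  0.043] [340. 172.]
model_center 0.84 [ 0.428 -0.514  0.029] [404. 144.]
model_center 0.8 [ 0.557 -0.311  0.031] [331. 156.]
tray 0.97 [0.555 0.004 0.001] [259. 219.]
stand 0.96 [0.499 0.338 0.016] [174. 306.]
stand 0.5 [ 0.557 -0.291  0.005] [326. 165.]
top cam [ 0.36767902 -0.10682627  0.98696815] 381.824696503408 -0.09249142645766877
bay 0.69 [ 0.547 -0.323  0.004] [364. 191.]
jar_center 0.9 [ 0.491 -0.357  0.072] [384. 209.]
bottle_center 0.61 [ 0.492 -0.276  0.055] [350. 209.]
model_center 0.95 [ 0.433 -0.524  0.034] [446. 234.]
model_center 0.76 [ 0.558 -0.32   0.036] [365. 185.]
tray 0.67 [ 0.556 -0.005  0.004] [243. 187.]
{'clock': 0.7, 'joints': array([ 1.03091626,  0.4769724 ,  0.02241783,  1.555393  , -0.01151808,
        1.10927194, -0.08311621]), 'qvel': array([ 5.73596622e-05,  5.80466730e-04, -4.56560457e-04, -1.73251948e-03,
        1.40385941e-03, -3.51030860e-04, -8.37280048e-05]), 'tau': array([ 1.93876845e-04, -5.96168768e+01,  1.60647556e+00, -2.81497264e+01,
        1.25971396e-02,  1.65601425e-03, -3.26018483e-05]), 'tcp_pos': array([ 0.28249361, -0.61307636,  0.24532973]), 'orientation': array([3.06861253e+00, 6.72872569e-01, 7.22858812e-05]), 'contact_force': array([0.4686013 , 0.44228433, 0.42825244]), 'moment': array([-0.0135469, -0.0487832,  0.0061701]), 'grip_width': 0.08532610898964266}
```

View pics/top1.png

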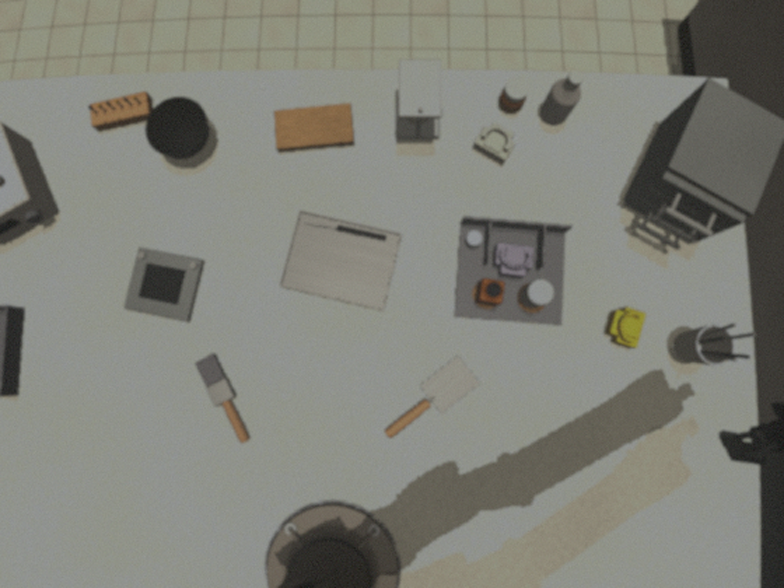

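View pics/side1.png

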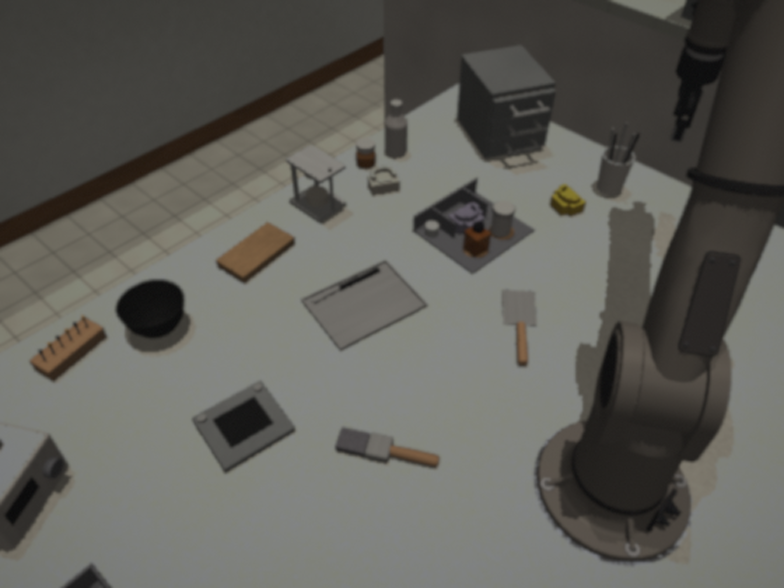

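The lavender model sits at top (366,185), between the cheeks. Its look-alikes are the yellow model at (447,234), which is excluded by name, and the off-white one far back at (353,101). I choose the lavender one. The bottle is on the left spot at (350,208) and the jar on the right at (385,209). Next I fit the poses from the outlines.

```bash
cat > fit.py <<'E'
from h import *
from scipy.optimize import minimize
S=4
def box(x0,x1,y0,y1,z0,z1): return np.array([[x,y,z] for x in(x0,x1) for y in(y0,y1) for z in(z0,z1)])/1000
def cyl(d,z0,z1): 
    a=np.linspace(0,2*np.pi,24,endpoint=False);return np.array([[d/2*np.cos(t),d/2*np.sin(t),z] for t in a for z in(z0,z1)])/1000
def prism(base,z0,z1): return np.array([[x,y,z] for x,y in base for z in(z0,z1)])/1000
P={'tray':[box(-75,75,-100,100,0,8)],
'stand':[box(-60,60,-65,65,0,14)],
'pad':[box(-33,33,-39,39,14,18)],
'bay':[box(-90,90,-100,100,0,4),box(85,90,-100,100,0,45),box(10,85,50,54,0,45),box(10,85,-54,-50,0,45)],
'jar_center':[cyl(44,-34,19),cyl(46,19,34)],
'bottle_center':[box(-21,21,-21,21,-34,16),cyl(26,16,34)],
'model_center':[prism([(-28,-23),(-28,23),(28,-34),(28,34),(0,34),(0,-34)],-22,8),prism([(-24,-15),(-24,15),(0,28),(0,-28),(22,-28),(22,28)],8,20)]}
def tf(p,z,pts):
    c,s=np.cos(p[2]),np.sin(p[2]);return pts@np.array([[c,s,0],[-s,c,0],[0,0,1]])+[p[0],p[1],z]
def sil(f,name,p,z):
    m=np.zeros((420*S,560*S),np.uint8)
    for h in P[name]:
        q=np.array([proj(f,X) for X in tf(p,z,h)])
        cv2.fillConvexPoly(m,cv2.convexHull(((q+.5)*S).astype(np.float32)).round().astype(np.int32),1)
    return cv2.resize(m.astype(np.float32),(560,420),interpolation=cv2.INTER_AREA)
def fit(name,views,p0,z):
    """views: list of (frame,mask,ignore or None)"""
    def c(p,f,m,ig):
        s=sil(f,name,p,z);d=np.abs(s-m)
        if ig is not None: d=d[~ig]
        return d.sum()/m.sum()
    cost=lambda p:sum(c(p,*v) for v in views)
    best=None
    r0=minimize(cost,p0,method='Nelder-Mead',options=dict(initial_simplex=np.array([p0]+[np.array(p0)+d for d in([.01,0,0],[0,.01,0],[0,0,.12])]),xatol=1e-4,fatol=1e-5,maxiter=150))
    return r0.x,r0.fun
E
cat > m1.py <<'E'
from fit import *
F={};M={}
Z={'jar_center':.038,'bottle_center':.038,'model_center':.026}
for n in ['top','side']:
    F[n]=grab(n)
    for q in ['bay','jar_center','bottle_center','model_center','tray','stand']:
        w0={'bay':(.55,-.31),'jar_center':(.489,-.352),'bottle_center':(.489,-.27),'model_center':(.558,-.316),'tray':(.556,0),'stand':(.5,.34)}[q]
        for d in outline_of(q,n):
            m=np.array(d['region']);
            if not m.any(): continue
            c=np.argwhere(m).mean(0)[::-1]
            if np.linalg.norm(c-proj(F[n],[*w0,.02]))<15: M[n,q]=m;print(n,q,round(d['score'],2),m.sum(),c.round(1));break
import pickle;pickle.dump((F,M),open('m1.pkl','wb'))
th0={'tray':0.12,'stand':0.12,'bay':.0,'jar_center':0,'bottle_center':0,'model_center':0}
def inc(n): 
    return np.any([M[n,q] for q in ('jar_center','bottle_center','model_center') if (n,q) in M],axis=0)
for q in ['bay','jar_center','bottle_center','model_center','tray','stand']:
    p0=[*{'bay':(.55,-.31),'jar_center':(.489,-.352),'bottle_center':(.489,-.27),'model_center':(.558,-.316),'tray':(.556,0),'stand':(.5,.34)}[q],th0[q]]
    for ns in (['top'],['side'],['top','side']):
        vs=[]
        for n in ns:
            if (n,q) not in M: continue
            ig=None
            if q not in('tray','stand'):
                ig=cv2.dilate((np.any([M[k] for k in M if k[0]==n and k[1]!=q and not(q!='bay' and k[1]=='bay')],axis=0)).astype(np.uint8),np.ones((2,2)))>0
            vs.append((F[n],M[n,q].astype(np.float32),ig))
        if vs: x,c=fit(q,vs,p0,Z.get(q,0)); print(q,ns,x.round(4),round(c,3))
E
python3 m1.py
```

```text
top bay 0.63 4110 [364.4 191.7]
top jar_center 0.7 398 [382.9 209.7]
top model_center 0.68 604 [365.9 185.7]
top tray 0.81 4201 [242.5 186.3]
top stand 0.97 2128 [116.9 202.4]
side bay 0.91 2010 [332.7 162.9]
side bottle_center 0.7 359 [339.8 170.2]
side model_center 0.87 281 [332.7 154.1]
side tray 0.61 3007 [259.9 217.7]
side stand 0.73 2586 [173.3 303.8]
bay ['top'] [ 0.5386 -0.3248 -0.0804] 0.142
bay ['side'] [ 0.5376 -0.3225 -0.0748] 0.23
bay ['top', 'side'] [ 0.5381 -0.3233 -0.0731] 0.384
jar_center ['top'] [ 0.4934 -0.3605  0.1607] 0.071
jar_center ['top', 'side'] [ 0.4934 -0.3605  0.1607] 0.071
bottle_center ['side'] [ 0.5006 -0.2797 -0.0109] 0.098
bottle_center ['top', 'side'] [ 0.5006 -0.2797 -0.0109] 0.098
model_center ['top'] [ 0.5569 -0.3253 -0.1022] 0.081
model_center ['side'] [ 0.5555 -0.3226  0.0237] 0.318
model_center ['top', 'side'] [ 0.5557 -0.3255 -0.0836] 0.423
tray ['top'] [ 0.5616 -0.0047 -0.2309] 0.067
tray ['side'] [ 0.5603 -0.0058 -0.2182] 0.08
tray ['top', 'side'] [ 0.5606 -0.0053 -0.2249] 0.15
stand ['top'] [ 0.5138  0.3294 -0.1978] 0.06
stand ['side'] [ 0.511   0.3307 -0.1988] 0.061
stand ['top', 'side'] [ 0.513   0.3298 -0.1954] 0.13
```

```bash
cat > ov.py <<'E'
from fit import *
def overlay(f,items,cx,cy,w,h,s):
    im=cv2.resize(np.array(f['pixels'])[cy:cy+h,cx:cx+w,::-1],None,fx=s,fy=s,interpolation=cv2.INTER_CUBIC)
    im=np.clip(im.astype(float)*1.3,0,255).astype(np.uint8)
    for name,p,z,col in items:
        for hl in P[name]:
            q=np.array([proj(f,X) for X in tf(p,z,hl)])
            q=(q+.5-[cx,cy])*s
            cv2.polylines(im,[cv2.convexHull(q.astype(np.float32)).round().astype(np.int32)],True,col,1)
    return im
E
python3 - <<'E'
from ov import *;import pickle
F,M=pickle.load(open('m1.pkl','rb'))
it=[('bay',(.539,-.323,-.075),0,(0,255,0)),('jar_center',(.493,-.3605,0),.038,(255,0,255)),('bottle_center',(.4995,-.279,-.03),.038,(255,255,0)),('model_center',(.5557,-.3245,-.08),.026,(0,255,255)),
('stand',(.513,.3298,-.196),0,(0,255,0)),('pad',(.513,.3298,-.196),0,(0,255,255)),('tray',(.561,-.005,-.225),0,(0,255,0))]
a=overlay(F['top'],it,318,148,90,90,4.2);b=overlay(F['side'],it,290,120,100,90,4.2)
c=overlay(F['top'],it,80,165,75,60,5);d=overlay(F['side'],it,130,265,90,75,4)
t=np.hstack([a,b]);u=np.hstack([c[:300],d[:300]])
w=max(t.shape[1],u.shape[1]);pad=lambda i:np.hstack([i,np.zeros((i.shape[0],w-i.shape[1],3),np.uint8)])
m=np.vstack([pad(t),pad(u)]);m=cv2.resize(m,None,fx=.86,fy=.86);print(m.shape);cv2.imwrite('pics/ov1.png',m)
E
```

```text
(583, 686, 3)
```

View pics/ov1.png

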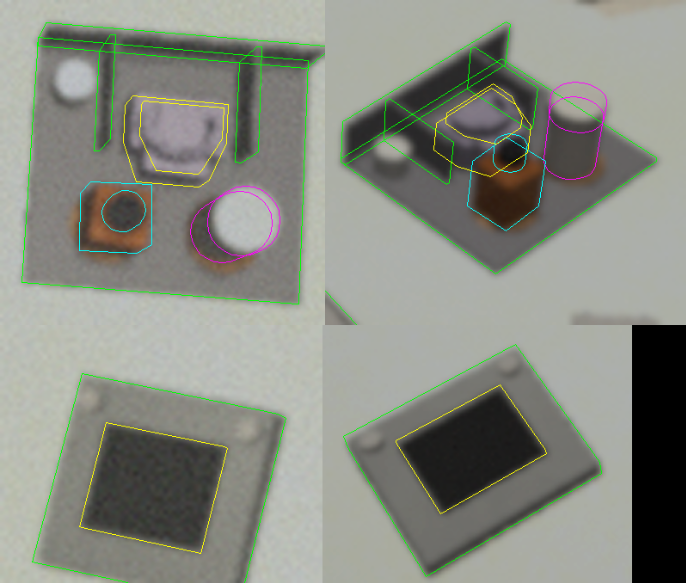

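The wireframes fit well; only the jar and the model are 2-3 mm off. I refine those by their bright tops, then compute the first move.

```bash
cat > plan.py <<'E'
from h import *
def plan(x,y,z,yaw,quiet=False):
    "offset/turn (fractions) from the measured pose to TCP x,y,z, pointing down, tool x at yaw"
    o=r.get_obs();R=Ro.from_rotvec(o['orientation']);T=Ro.from_euler('z',yaw)*Ro.from_euler('x',np.pi)
    d=R.inv().apply(np.array([x,y,z])-o['tcp_pos'])/.5
    t=(R.inv()*T).as_rotvec()/1.5
    print('offset',d.round(4),'turn',t.round(4),'clock',round(o['clock'],2),'w',round(o['grip_width'],4),'tcp',o['tcp_pos'].round(4),'q',o['joints'].round(2))
E
python3 - <<'E'
from h import *;import pickle
from plan import plan
F,M=pickle.load(open('m1.pkl','rb'))
for n in F:
    f=F[n];im=np.array(f['pixels']);hsv=cv2.cvtColor(im,cv2.COLOR_RGB2HSV)
    p=proj(f,[.491,-.358,.072]);yy,xx=np.mgrid[:420,:560]
    near=(np.hypot(xx-p[0],yy-p[1])<15)
    g=im.min(2).astype(float);m=near&(g>(g[near].max()*.6+g[near].min()*.4))
    # largest component
    k,l,s,c=cv2.connectedComponentsWithStats(m.astype(np.uint8));j=1+s[1:,4].argmax()
    print(n,'lid',c[j],s[j],atz(f,c[j],.072).round(4))
    p=proj(f,[.4995,-.279,.072]);near=(np.hypot(xx-p[0],yy-p[1])<8);m=near&(im.max(2)<60)
    k,l,s,c=cv2.connectedComponentsWithStats(m.astype(np.uint8))
    if k>1: j=1+s[1:,4].argmax();print(n,'cap',c[j],s[j],atz(f,c[j],.07).round(4))
    p=proj(f,[.5557,-.3255,.04]);near=(np.hypot(xx-p[0],yy-p[1])<17)
    im_=im.astype(int);m=near&(im_[:,:,2]-im_[:,:,1]>8)
    k,l,s,c=cv2.connectedComponentsWithStats(m.astype(np.uint8))
    if k>1: j=1+s[1:,4].argmax();print(n,'model',c[j],s[j],atz(f,c[j],.036).round(4)); pts=np.argwhere(l==j)[:,::-1].astype(np.float32);print(cv2.minAreaRect(pts))
plan(.491,-.358,.16,-.075)
E
```

```text
top lid [386.24014337 207.89247312] [377 199  19  19 279] [ 0.4939 -0.362   0.072 ]
top cap [352.13333333 206.5       ] [348 202   9  10  60] [ 0.4971 -0.2789  0.07  ]
top model [367.5 184. ] [367 184   2   1   2] [ 0.5599 -0.3258  0.036 ]
((367.5, 184.0), (1.0, 0.0), 180.0)
side lid [361.99097065 143.73137698] [347 133  28  25 443] [ 0.4975 -0.3781  0.072 ]
side cap [341.36363636 161.90909091] [337 158   9   9  66] [ 0.4929 -0.2734  0.07  ]
side model [332.82352941 150.60784314] [327 147  12   7  51] [ 0.5654 -0.328   0.036 ]
((332.3846130371094, 151.576904296875), (6.933752536773682, 9.429903984069824), 56.30992889404297)
offset [ 0.5922 -0.2889  0.1707] turn [ 1.000e-04 -0.000e+00  3.378e-01] clock 1.4 w 0.0854 tcp [ 0.2825 -0.6131  0.2453] q [ 1.03  0.48  0.02  1.56 -0.01  1.11 -0.08]
```

Call:
carry_out:
  offset:
    - [0.08,-0.04,0]
    - [0.17,-0.08,0]
    - [0.26,-0.125,0]
    - [0.345,-0.165,0.04]
    - [0.43,-0.205,0.08]
    - [0.51,-0.243,0.12]
    - [0.57,-0.272,0.16]
    - [0.593,-0.283,0.17]
  turn:
    - [0,0,0.04]
    - [0,0,0.09]
    - [0,0,0.14]
    - [0,0,0.19]
    - [0,0,0.24]
    - [0,0,0.29]
    - [0,0,0.32]
    - [0,0,0.338]
  hand: 0.22
  force: 30

```text
clock: 2.2
tcp_pos: [0.4948, -0.355, 0.158]
orientation: [-3.136, 0.11, 0.003]
contact_force: [-0.1, -0.0, 0.2]
grip_width: 0.0665
```

Call:
carry_out:
  offset:
    - [0,0,0]
    - [0,0,0]
    - [0,0,0]
  turn:
    - [0,0,0]
    - [0,0,0]
    - [0,0,0]

```text
clock: 2.5
tcp_pos: [0.4917, -0.3625, 0.1611]
orientation: [3.138, -0.121, 0.001]
contact_force: [-0.7, -0.2, 1.1]
grip_width: 0.0669
```

```bash
python3 - <<'E'
from plan import *
plan(.4925,-.3605,.03,-.075)
from ov import *
o=r.get_obs();p=o['tcp_pos']
it=[('jar_center',(.493,-.3605,0),.038,(255,0,255))]
ims=[]
for n,(cx,cy,w,h) in {'top':(330,150,100,100),'side':(300,90,100,100)}.items():
    f=grab(n);ims.append(overlay(f,it,cx,cy,w,h,4))
cv2.imwrite('pics/a1.png',np.hstack(ims))
E
```

```text
offset [ 0.0012 -0.0045  0.2622] turn [ 0.001  -0.0004 -0.0016] clock 2.5 w 0.0669 tcp [ 0.4917 -0.3625  0.1611] q [ 0.51  0.46  0.03  1.8  -0.02  0.89 -1.1 ]
```

View pics/a1.png

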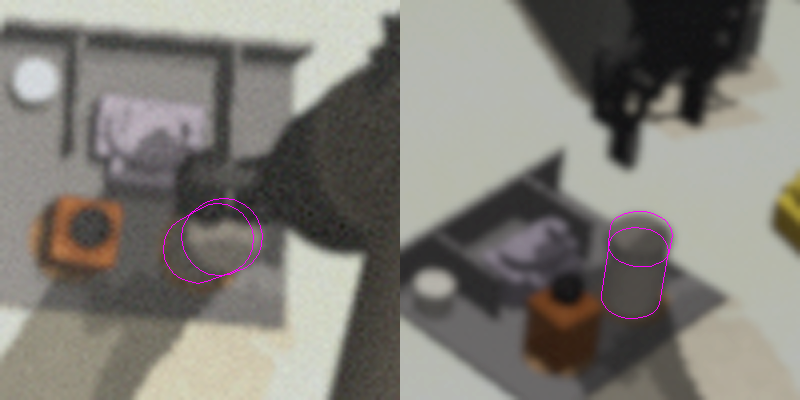

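The fingers straddle the jar, the view from the side agrees with the outline, and the bottle and model are clear. I go down and grip.

Call:
carry_out:
  offset:
    - [0.001,-0.004,0.04]
    - [0.001,-0.004,0.08]
    - [0.001,-0.004,0.12]
    - [0.001,-0.004,0.16]
    - [0.001,-0.004,0.2]
    - [0.001,-0.004,0.23]
    - [0.001,-0.004,0.25]
    - [0.001,-0.004,0.262]
  turn:
    - [0,0,0]
    - [0,0,0]
    - [0,0,0]
    - [0,0,0]
    - [0,0,0]
    - [0,0,0]
    - [0,0,0]
    - [0,0,0]

```text
clock: 3.4
tcp_pos: [0.4929, -0.3588, 0.0287]
orientation: [-3.139, 0.119, 0.001]
contact_force: [-0.3, -0.5, 0.4]
grip_width: 0.0666
```

Call:
carry_out:
  offset:
    - [0,0,0]
    - [0,0,0]
    - [0,0,0]
  turn:
    - [0,0,0]
    - [0,0,0]
    - [0,0,0]

```text
clock: 3.7
tcp_pos: [0.4937, -0.3589, 0.0301]
orientation: [3.139, -0.118, 0.002]
contact_force: [0.3, 0.2, 0.3]
grip_width: 0.0665
```

Call:
carry_out:
  offset:
    - [0,0,0]
    - [0,0,0]
    - [0,0,0]
    - [0,0,0]
    - [0,0,0]
    - [0,0,0]
    - [0,0,0]
    - [0,0,0]
  turn:
    - [0,0,0]
    - [0,0,0]
    - [0,0,0]
    - [0,0,0]
    - [0,0,0]
    - [0,0,0]
    - [0,0,0]
    - [0,0,0]
  hand: 0.7
  force: 35

```text
clock: 4.5
tcp_pos: [0.4936, -0.3591, 0.03]
orientation: [3.139, -0.118, 0.002]
contact_force: [-1.6, -1.5, 5.7]
grip_width: 0.0436
```

```bash
python3 - <<'E'
from plan import *
print(r.get_obs()['contact_force'],r.get_obs()['orientation'])
c,s=np.cos(-.225),np.sin(-.225)
for q in [(-.015,-.045),(-.015,.045)]:
    x=.561+c*q[0]-s*q[1];y=-.005+s*q[0]+c*q[1];print(x,y);plan(x,y,.15,-.075)
E
```

```text
[-1.5776825  -1.47266687  5.70788618] [ 3.13851879e+00 -1.18478369e-01  1.53586713e-03]
0.5363383020980375 -0.04551913938612627
offset [ 0.0383 -0.6316 -0.2405] turn [ 0.0005 -0.0007 -0.0003] clock 4.5 w 0.0436 tcp [ 0.4936 -0.3591  0.03  ] q [ 0.51  0.64  0.02  1.86 -0.02  0.64 -1.1 ]
0.5564178746898945 0.04221233025007863
offset [ 0.0651 -0.8096 -0.2406] turn [ 0.0005 -0.0007 -0.0003] clock 4.5 w 0.0436 tcp [ 0.4936 -0.3591  0.03  ] q [ 0.51  0.64  0.02  1.86 -0.02  0.64 -1.1 ]
```

Call:
carry_out:
  offset:
    - [0,0,-0.01]
    - [0,0,-0.03]
    - [0,0,-0.07]
    - [0,0,-0.11]
    - [0,0,-0.15]
    - [0,0,-0.19]
    - [0,0,-0.22]
    - [0,0,-0.24]
  turn:
    - [0,0,0]
    - [0,0,0]
    - [0,0,0]
    - [0,0,0]
    - [0,0,0]
    - [0,0,0]
    - [0,0,0]
    - [0,0,0]

```text
clock: 5.3
tcp_pos: [0.4935, -0.3586, 0.1509]
orientation: [3.139, -0.118, 0.002]
contact_force: [-0.3, -0.1, -1.7]
grip_width: 0.0438
```

Call:
carry_out:
  offset:
    - [0,-0.02,0]
    - [0,-0.06,0]
    - [0.005,-0.11,0]
    - [0.01,-0.17,0]
    - [0.015,-0.23,0]
    - [0.02,-0.29,0]
    - [0.02,-0.35,0]
    - [0.025,-0.41,0]
  turn:
    - [0,0,0]
    - [0,0,0]
    - [0,0,0]
    - [0,0,0]
    - [0,0,0]
    - [0,0,0]
    - [0,0,0]
    - [0,0,0]

```text
clock: 6.1
tcp_pos: [0.52, -0.1528, 0.1482]
orientation: [-3.139, 0.117, 0.004]
contact_force: [0.9, 0.8, -1.2]
grip_width: 0.0432
```

Call:
carry_out:
  offset:
    - [0.005,-0.06,0]
    - [0.01,-0.11,0]
    - [0.012,-0.15,0]
    - [0.013,-0.18,0]
    - [0.013,-0.205,0]
    - [0.013,-0.22,0]
    - [0.013,-0.22,0]
    - [0.013,-0.22,0]
  turn:
    - [0,0,0]
    - [0,0,0]
    - [0,0,0]
    - [0,0,0]
    - [0,0,0]
    - [0,0,0]
    - [0,0,0]
    - [0,0,0]

```text
clock: 6.9
tcp_pos: [0.5356, -0.0464, 0.1491]
orientation: [3.139, -0.119, -0.001]
contact_force: [-0.0, -0.1, -1.6]
grip_width: 0.0437
```

```bash
python3 - <<'E'
from plan import *
print(r.get_obs()['contact_force'],r.get_obs()['orientation'])
plan(.5363,-.0455,.03,-.075)
E
```

```text
[-0.00542019 -0.12130145 -1.5685295 ] [ 3.13889029e+00 -1.18972777e-01 -6.20106113e-04]
offset [ 0.0013 -0.0021  0.2382] turn [ 0.0003  0.0003 -0.0005] clock 6.9 w 0.0437 tcp [ 0.5356 -0.0464  0.1491] q [ 0.02  0.37 -0.06  1.97  0.03  0.8  -1.7 ]
```

Call:
carry_out:
  offset:
    - [0,0,0.04]
    - [0,0,0.08]
    - [0,0,0.12]
    - [0,0,0.16]
    - [0,0,0.19]
    - [0,0,0.21]
    - [0,0,0.225]
    - [0,0,0.232]
  turn:
    - [0,0,0]
    - [0,0,0]
    - [0,0,0]
    - [0,0,0]
    - [0,0,0]
    - [0,0,0]
    - [0,0,0]
    - [0,0,0]

```text
clock: 7.7
tcp_pos: [0.5358, -0.0463, 0.0329]
orientation: [3.139, -0.119, -0.0]
contact_force: [-0.3, 0.8, -0.9]
grip_width: 0.0436
```

Call:
carry_out:
  offset:
    - [0,0,0.002]
    - [0,0,0.004]
    - [0,0,0.006]
    - [0,0,0.008]
    - [0,0,0.008]
  turn:
    - [0,0,0]
    - [0,0,0]
    - [0,0,0]
    - [0,0,0]
    - [0,0,0]

```text
clock: 8.2
tcp_pos: [0.5359, -0.0458, 0.0294]
orientation: [-3.139, 0.118, -0.0]
contact_force: [-0.6, 0.1, -1.1]
grip_width: 0.0433
```

Call:
carry_out:
  offset:
    - [0,0,0.001]
    - [0,0,0.002]
    - [0,0,0.002]
  turn:
    - [0,0,0]
    - [0,0,0]
    - [0,0,0]

```text
clock: 8.5
tcp_pos: [0.5359, -0.0458, 0.029]
orientation: [3.139, -0.118, 0.0]
contact_force: [-3.4, 0.5, 7.6]
grip_width: 0.0437
```

Call:
carry_out:
  offset:
    - [0,0,0]
    - [0,0,0]
    - [0,0,0]
    - [0,0,0]
    - [0,0,0]
    - [0,0,0]
  turn:
    - [0,0,0]
    - [0,0,0]
    - [0,0,0]
    - [0,0,0]
    - [0,0,0]
    - [0,0,0]
  hand: 0.22

```text
clock: 9.1
tcp_pos: [0.5358, -0.0458, 0.0282]
orientation: [3.139, -0.118, -0.0]
contact_force: [0.4, -1.1, 0.1]
grip_width: 0.0663
```

Call:
carry_out:
  offset:
    - [0,0,-0.02]
    - [0,0,-0.06]
    - [0,0,-0.1]
    - [0,0,-0.14]
    - [0,0,-0.18]
    - [0,0,-0.22]
    - [0,0,-0.24]
    - [0,0,-0.24]
  turn:
    - [0,0,0]
    - [0,0,0]
    - [0,0,0]
    - [0,0,0]
    - [0,0,0]
    - [0,0,0]
    - [0,0,0]
    - [0,0,0]

```text
clock: 9.9
tcp_pos: [0.5368, -0.0459, 0.15]
orientation: [-3.139, 0.118, -0.005]
contact_force: [-1.5, 0.3, -0.2]
grip_width: 0.0664
```

```bash
python3 - <<'E'
from plan import *
plan(.4985,-.279,.15,-.075)
E
```

```text
offset [-4.140e-02  4.707e-01 -2.000e-04] turn [-0.0001 -0.0022 -0.0002] clock 9.9 w 0.0664 tcp [ 0.5368 -0.0459  0.15  ] q [ 0.02  0.37 -0.06  1.97  0.03  0.8  -1.7 ]
```

Call:
carry_out:
  offset:
    - [-0.005,0.06,0]
    - [-0.01,0.14,0]
    - [-0.02,0.22,0]
    - [-0.03,0.3,0]
    - [-0.035,0.38,0]
    - [-0.04,0.44,0]
    - [-0.041,0.471,0]
    - [-0.041,0.471,0]
  turn:
    - [0,0,0]
    - [0,0,0]
    - [0,0,0]
    - [0,0,0]
    - [0,0,0]
    - [0,0,0]
    - [0,0,0]
    - [0,0,0]

```text
clock: 10.7
tcp_pos: [0.4967, -0.281, 0.1475]
orientation: [3.139, -0.124, -0.002]
contact_force: [-0.5, 1.3, 0.1]
grip_width: 0.0667
```

Call:
carry_out:
  offset:
    - [0,0,0]
    - [0,0,0]
    - [0,0,0]
  turn:
    - [0,0,0]
    - [0,0,0]
    - [0,0,0]

```text
clock: 11.0
tcp_pos: [0.4984, -0.2771, 0.1482]
orientation: [-3.139, 0.113, -0.0]
contact_force: [-0.8, -0.9, -1.2]
grip_width: 0.0665
```

```bash
python3 - <<'E'
from plan import *
plan(.4985,-.279,.03,-.075)
from ov import *
it=[('bottle_center',(.499,-.279,-.05),.038,(255,255,0))]
ims=[]
for n,(cx,cy,w,h) in {'top':(300,150,100,100),'side':(270,90,100,100)}.items():
    f=grab(n);ims.append(overlay(f,it,cx,cy,w,h,4))
cv2.imwrite('pics/a2.png',np.hstack(ims))
E
```

```text
offset [0.0005 0.0039 0.2365] turn [-0.0005 -0.      0.0018] clock 11.0 w 0.0665 tcp [ 0.4984 -0.2771  0.1482] q [ 0.39  0.42  0.01  1.9  -0.01  0.82 -1.24]
```

View pics/a2.png

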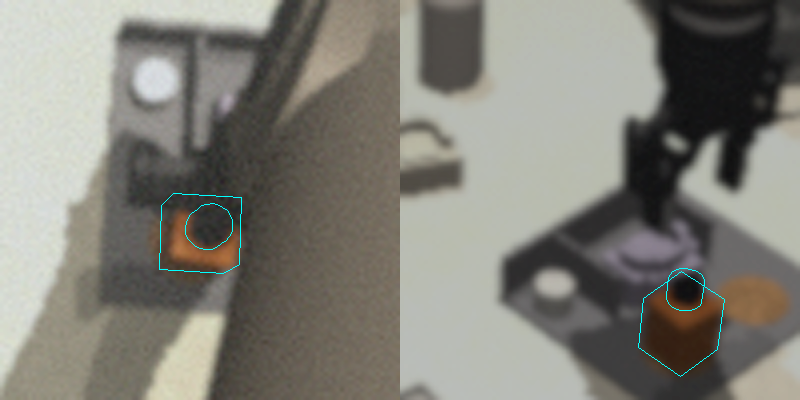

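Call:
carry_out:
  offset:
    - [0,0.004,0.04]
    - [0,0.004,0.08]
    - [0,0.004,0.12]
    - [0,0.004,0.16]
    - [0,0.004,0.19]
    - [0,0.004,0.21]
    - [0,0.004,0.228]
    - [0,0.004,0.236]
  turn:
    - [0,0,0]
    - [0,0,0]
    - [0,0,0]
    - [0,0,0]
    - [0,0,0]
    - [0,0,0]
    - [0,0,0]
    - [0,0,0]

```text
clock: 11.9
tcp_pos: [0.4975, -0.281, 0.0298]
orientation: [-3.139, 0.118, 0.0]
contact_force: [-1.1, -0.3, -0.3]
grip_width: 0.0667
```

Call:
carry_out:
  offset:
    - [0,0,0]
    - [0,0,0]
    - [0,0,0]
  turn:
    - [0,0,0]
    - [0,0,0]
    - [0,0,0]

```text
clock: 12.2
tcp_pos: [0.498, -0.2814, 0.031]
orientation: [3.139, -0.118, 0.002]
contact_force: [-0.1, 0.6, -0.6]
grip_width: 0.0667
```

Call:
carry_out:
  offset:
    - [0,0,0]
    - [0,0,0]
    - [0,0,0]
    - [0,0,0]
    - [0,0,0]
    - [0,0,0]
    - [0,0,0]
    - [0,0,0]
  turn:
    - [0,0,0]
    - [0,0,0]
    - [0,0,0]
    - [0,0,0]
    - [0,0,0]
    - [0,0,0]
    - [0,0,0]
    - [0,0,0]
  hand: 0.7
  force: 35

```text
clock: 13.0
tcp_pos: [0.4978, -0.2812, 0.0309]
orientation: [3.139, -0.118, 0.001]
contact_force: [-2.1, 1.8, 5.3]
grip_width: 0.0424
```

```bash
python3 - <<'E'
from plan import *
print(r.get_obs()['contact_force'],r.get_obs()['orientation'])
plan(.5564,.0422,.15,-.075)
E
```

```text
[-2.09257074  1.82970021  5.32058225] [ 3.13915375e+00 -1.18353470e-01  1.00008944e-03]
offset [ 0.0683 -0.6538 -0.2383] turn [ 0.0001 -0.0004 -0.0002] clock 13.0 w 0.0424 tcp [ 0.4978 -0.2812  0.0309] q [ 0.4   0.6   0.01  1.95 -0.01  0.59 -1.24]
```

Call:
carry_out:
  offset:
    - [0,0,-0.01]
    - [0,0,-0.03]
    - [0,0,-0.07]
    - [0,0,-0.11]
    - [0,0,-0.15]
    - [0,0,-0.19]
    - [0,0,-0.22]
    - [0,0,-0.238]
  turn:
    - [0,0,0]
    - [0,0,0]
    - [0,0,0]
    - [0,0,0]
    - [0,0,0]
    - [0,0,0]
    - [0,0,0]
    - [0,0,0]

```text
clock: 13.8
tcp_pos: [0.4979, -0.2814, 0.1511]
orientation: [3.139, -0.118, 0.003]
contact_force: [0.4, -0.3, -2.0]
grip_width: 0.0425
```

Call:
carry_out:
  offset:
    - [0.002,-0.02,0]
    - [0.006,-0.06,0]
    - [0.012,-0.11,0]
    - [0.018,-0.17,0]
    - [0.025,-0.23,0]
    - [0.03,-0.29,0]
    - [0.036,-0.35,0]
    - [0.042,-0.41,0]
  turn:
    - [0,0,0]
    - [0,0,0]
    - [0,0,0]
    - [0,0,0]
    - [0,0,0]
    - [0,0,0]
    - [0,0,0]
    - [0,0,0]

```text
clock: 14.6
tcp_pos: [0.5331, -0.0761, 0.1484]
orientation: [-3.139, 0.117, 0.003]
contact_force: [0.9, -0.4, -2.5]
grip_width: 0.0427
```

Call:
carry_out:
  offset:
    - [0.006,-0.06,0]
    - [0.012,-0.11,0]
    - [0.018,-0.16,0]
    - [0.022,-0.2,0]
    - [0.025,-0.23,0]
    - [0.026,-0.244,0]
    - [0.026,-0.244,0]
    - [0.026,-0.244,0]
  turn:
    - [0,0,0]
    - [0,0,0]
    - [0,0,0]
    - [0,0,0]
    - [0,0,0]
    - [0,0,0]
    - [0,0,0]
    - [0,0,0]

```text
clock: 15.4
tcp_pos: [0.5557, 0.0413, 0.149]
orientation: [3.138, -0.12, -0.001]
contact_force: [0.1, 0.0, -3.0]
grip_width: 0.0431
```

```bash
python3 - <<'E'
from plan import *
print(r.get_obs()['contact_force'],r.get_obs()['orientation'])
plan(.5564,.0422,.0305,-.075)
E
```

```text
[ 0.13773668  0.04819392 -3.02288548] [ 3.13848057e+00 -1.19751002e-01 -1.01611482e-03]
offset [ 0.0014 -0.0021  0.2371] turn [ 0.0006  0.0004 -0.0008] clock 15.4 w 0.0431 tcp [0.5557 0.0413 0.149 ] q [-0.13  0.4  -0.08  1.92  0.04  0.82 -1.87]
```

Contact should come at about TCP 0.0300.

Call:
carry_out:
  offset:
    - [0,0,0.04]
    - [0,0,0.08]
    - [0,0,0.12]
    - [0,0,0.16]
    - [0,0,0.19]
    - [0,0,0.21]
    - [0,0,0.224]
    - [0,0,0.23]
  turn:
    - [0,0,0]
    - [0,0,0]
    - [0,0,0]
    - [0,0,0]
    - [0,0,0]
    - [0,0,0]
    - [0,0,0]
    - [0,0,0]

```text
clock: 16.2
tcp_pos: [0.5561, 0.0421, 0.0339]
orientation: [3.139, -0.119, -0.0]
contact_force: [-0.1, -0.1, -1.5]
grip_width: 0.0423
```

Call:
carry_out:
  offset:
    - [0,0,0.002]
    - [0,0,0.004]
    - [0,0,0.006]
    - [0,0,0.007]
    - [0,0,0.008]
    - [0,0,0.008]
  turn:
    - [0,0,0]
    - [0,0,0]
    - [0,0,0]
    - [0,0,0]
    - [0,0,0]
    - [0,0,0]

```text
clock: 16.8
tcp_pos: [0.5561, 0.0424, 0.0304]
orientation: [-3.139, 0.118, -0.0]
contact_force: [0.0, 0.4, -2.2]
grip_width: 0.043
```

Call:
carry_out:
  offset:
    - [0,0,0.001]
    - [0,0,0.002]
    - [0,0,0.002]
  turn:
    - [0,0,0]
    - [0,0,0]
    - [0,0,0]

```text
clock: 17.1
tcp_pos: [0.5561, 0.0424, 0.03]
orientation: [3.139, -0.118, 0.0]
contact_force: [-2.3, 0.8, 4.8]
grip_width: 0.043
```

Call:
carry_out:
  offset:
    - [0,0,0]
    - [0,0,0]
    - [0,0,0]
    - [0,0,0]
    - [0,0,0]
    - [0,0,0]
  turn:
    - [0,0,0]
    - [0,0,0]
    - [0,0,0]
    - [0,0,0]
    - [0,0,0]
    - [0,0,0]
  hand: 0.22

```text
clock: 17.7
tcp_pos: [0.5561, 0.0424, 0.0293]
orientation: [3.139, -0.118, 0.0]
contact_force: [-0.5, -1.1, 0.5]
grip_width: 0.0665
```

Call:
carry_out:
  offset:
    - [0,0,-0.02]
    - [0,0,-0.06]
    - [0,0,-0.1]
    - [0,0,-0.14]
    - [0,0,-0.18]
    - [0,0,-0.22]
    - [0,0,-0.26]
    - [0,0,-0.28]
  turn:
    - [0,0,0]
    - [0,0,0]
    - [0,0,0]
    - [0,0,0]
    - [0,0,0]
    - [0,0,0]
    - [0,0,0]
    - [0,0,0]

```text
clock: 18.5
tcp_pos: [0.5569, 0.0425, 0.1718]
orientation: [-3.139, 0.118, -0.005]
contact_force: [1.1, -0.2, 0.8]
grip_width: 0.0664
```

Call:
carry_out:
  offset:
    - [-0.005,0.06,0]
    - [-0.01,0.12,0]
    - [-0.015,0.18,0]
    - [-0.02,0.24,0]
    - [-0.025,0.3,0]
    - [-0.03,0.36,0]
    - [-0.03,0.42,0]
    - [-0.03,0.48,0]
  turn:
    - [0,0,-0.09]
    - [0,0,-0.18]
    - [0,0,-0.27]
    - [0,0,-0.36]
    - [0,0,-0.45]
    - [0,0,-0.54]
    - [0,0,-0.63]
    - [0,0,-0.72]

```text
clock: 19.3
tcp_pos: [0.5225, -0.197, 0.1693]
orientation: [-2.749, -1.52, 0.0]
contact_force: [-0.7, 0.5, -1.1]
grip_width: 0.0667
```

```bash
python3 - <<'E'
from plan import *
plan(.5557,-.3255,.15,1.496)
from ov import *;import pickle
f=grab('top');g=grab('side');pickle.dump((f,g),open('m2.pkl','wb'))
it=[('bay',(.539,-.323,-.075),0,(0,255,0)),('model_center',(.5557,-.3255,-.08),.026,(0,255,255)),('jar_center',(.536,-.046,0),.037,(255,0,255)),('bottle_center',(.556,.042,-.08),.037,(255,0,0))]
cv2.imwrite('pics/a3.png',np.hstack([overlay(f,it,210,130,200,130,2),overlay(g,it,230,110,200,130,2)]))
E
```

```text
offset [-0.1824  0.1929  0.0387] turn [-2.000e-04  1.000e-04 -3.238e-01] clock 19.3 w 0.0667 tcp [ 0.5225 -0.197   0.1693] q [ 0.43  0.38 -0.22  1.9   0.11  0.87 -0.41]
```

View pics/a3.png

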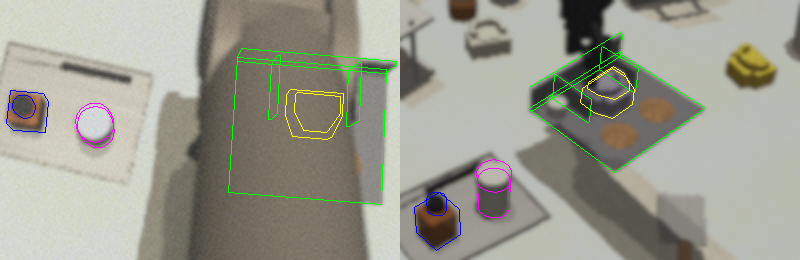

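Both stand upright on the tray, at top (224,185) and (257,192), and both cork discs show in the side view. I now go above the model with the hand fully open and measure the cork discs.

Call:
carry_out:
  offset:
    - [-0.04,0.04,0]
    - [-0.09,0.09,0]
    - [-0.13,0.14,0.01]
    - [-0.16,0.17,0.02]
    - [-0.18,0.193,0.03]
    - [-0.182,0.193,0.039]
    - [-0.182,0.193,0.039]
    - [-0.182,0.193,0.039]
  turn:
    - [0,0,-0.08]
    - [0,0,-0.16]
    - [0,0,-0.24]
    - [0,0,-0.3]
    - [0,0,-0.324]
    - [0,0,-0.324]
    - [0,0,-0.324]
    - [0,0,-0.324]
  hand: 0

```text
clock: 20.2
tcp_pos: [0.5557, -0.3225, 0.1498]
orientation: [-2.307, -2.131, -0.0]
contact_force: [0.2, -0.8, 0.3]
grip_width: 0.0856
```

Call:
carry_out:
  offset:
    - [0,0,0]
    - [0,0,0]
    - [0,0,0]
  turn:
    - [0,0,0]
    - [0,0,0]
    - [0,0,0]

```text
clock: 20.5
tcp_pos: [0.5558, -0.3239, 0.1502]
orientation: [2.308, 2.131, 0.0]
contact_force: [0.2, -1.0, 0.4]
grip_width: 0.0851
```

```bash
python3 - <<'E'
from plan import *;import pickle
plan(.5557,-.325,.021,1.496)
f,g=pickle.load(open('m2.pkl','rb'))
im=np.array(g['pixels']);hsv=cv2.cvtColor(im,cv2.COLOR_RGB2HSV)
for nm,b in {'left':(-.044,.042),'right':(-.044,-.042)}.items():
    c,s=np.cos(-.075),np.sin(-.075);X=[.539+c*b[0]-s*b[1],-.323+s*b[0]+c*b[1],.004]
    p=proj(g,X);yy,xx=np.mgrid[:420,:560]
    m=(np.hypot(xx-p[0],yy-p[1])<15)&(hsv[:,:,1]>75)&(hsv[:,:,0]<25)
    k,l,st,ce=cv2.connectedComponentsWithStats(m.astype(np.uint8));j=1+st[1:,4].argmax()
    print(nm,'pred',np.round(X,4),p.round(1),'meas',ce[j].round(1),st[j],atz(g,ce[j],.004).round(4))
from ov import *
it=[('model_center',(.5557,-.325,-.08),.026,(0,255,255))]
cv2.imwrite('pics/a4.png',np.hstack([overlay(grab(n),it,*c,90,90,4) for n,c in (('top',(320,140)),('side',(290,90)))]))
E
```

```text
offset [-2.200e-03 -2.000e-04  2.584e-01] turn [ 0.0003  0.0001 -0.0032] clock 20.5 w 0.0851 tcp [ 0.5558 -0.3239  0.1502] q [ 0.63  0.54 -0.28  1.7   0.18  0.92  0.2 ]
left pred [ 0.4983 -0.2778  0.004 ] [338.8 176.9] meas [339.2 177.4] [331 172  18  12 180] [ 0.4959 -0.2768  0.004 ]
right pred [ 0.492  -0.3616  0.004 ] [357.5 164.2] meas [357.9 164.6] [349 159  18  12 167] [ 0.49   -0.3611  0.004 ]
```

View pics/a4.png

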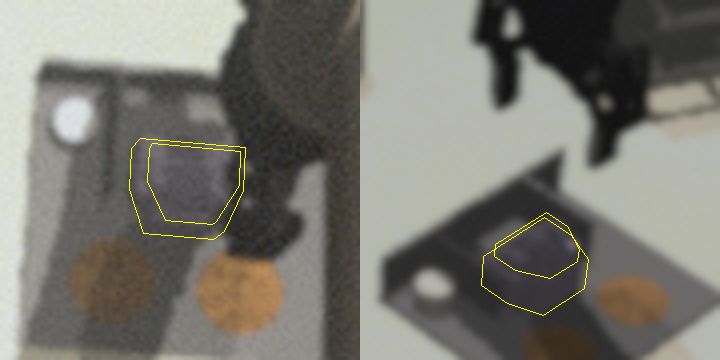

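Call:
carry_out:
  offset:
    - [-0.002,0,0.04]
    - [-0.002,0,0.08]
    - [-0.002,0,0.12]
    - [-0.002,0,0.16]
    - [-0.002,0,0.19]
    - [-0.002,0,0.22]
    - [-0.002,0,0.24]
    - [-0.002,0,0.25]
  turn:
    - [0,0,0]
    - [0,0,0]
    - [0,0,0]
    - [0,0,0]
    - [0,0,0]
    - [0,0,0]
    - [0,0,0]
    - [0,0,0]

```text
clock: 21.4
tcp_pos: [0.5553, -0.3251, 0.0238]
orientation: [-2.308, -2.13, 0.001]
contact_force: [-0.6, -0.2, -0.3]
grip_width: 0.0854
```

Call:
carry_out:
  offset:
    - [0,0,0.004]
    - [0,0,0.008]
    - [0,0,0.008]
    - [0,0,0.008]
  turn:
    - [0,0,0]
    - [0,0,0]
    - [0,0,0]
    - [0,0,0]

```text
clock: 21.8
tcp_pos: [0.5559, -0.3255, 0.0213]
orientation: [2.308, 2.13, 0.0]
contact_force: [0.9, 0.2, 0.3]
grip_width: 0.0857
```

Call:
carry_out:
  offset:
    - [0,0,0]
    - [0,0,0]
    - [0,0,0]
    - [0,0,0]
    - [0,0,0]
    - [0,0,0]
    - [0,0,0]
    - [0,0,0]
  turn:
    - [0,0,0]
    - [0,0,0]
    - [0,0,0]
    - [0,0,0]
    - [0,0,0]
    - [0,0,0]
    - [0,0,0]
    - [0,0,0]
  hand: 0.6
  force: 45

```text
clock: 22.6
tcp_pos: [0.5561, -0.3256, 0.0215]
orientation: [2.308, 2.13, 0.001]
contact_force: [-0.7, 0.6, 5.5]
grip_width: 0.0548
```

```bash
python3 - <<'E'
from plan import *
o=r.get_obs();print(o['contact_force'],o['moment'],o['orientation'])
plan(.513,.3298,.15,1.375)
E
```

```text
[-0.71169252  0.59006584  5.48774341] [ 0.0472311   0.16989333 -0.01353496] [2.30779203e+00 2.13001214e+00 5.84763556e-04]
offset [ 1.2995 -0.1905 -0.2578] turn [0.0007 0.0003 0.0771] clock 22.6 w 0.0548 tcp [ 0.5561 -0.3256  0.0215] q [ 0.61  0.71 -0.24  1.76  0.24  0.7   0.16]
```

Call:
carry_out:
  offset:
    - [0,0,-0.01]
    - [0,0,-0.03]
    - [0,0,-0.07]
    - [0,0,-0.11]
    - [0,0,-0.15]
    - [0,0,-0.2]
    - [0,0,-0.24]
    - [0,0,-0.258]
  turn:
    - [0,0,0]
    - [0,0,0]
    - [0,0,0]
    - [0,0,0]
    - [0,0,0]
    - [0,0,0]
    - [0,0,0]
    - [0,0,0]

```text
clock: 23.4
tcp_pos: [0.5564, -0.3257, 0.1524]
orientation: [2.306, 2.129, 0.002]
contact_force: [-0.1, 0.4, -0.3]
grip_width: 0.0557
```

Call:
carry_out:
  offset:
    - [0.02,0,0]
    - [0.06,-0.01,0]
    - [0.12,-0.02,0]
    - [0.19,-0.03,0]
    - [0.26,-0.04,0]
    - [0.33,-0.05,0]
    - [0.4,-0.06,0]
    - [0.47,-0.07,0]
  turn:
    - [0,0,0]
    - [0,0,0.01]
    - [0,0,0.01]
    - [0,0,0.02]
    - [0,0,0.02]
    - [0,0,0.03]
    - [0,0,0.03]
    - [0,0,0.04]

```text
clock: 24.2
tcp_pos: [0.5381, -0.086, 0.1485]
orientation: [-2.369, -2.06, 0.002]
contact_force: [1.0, 1.3, -1.2]
grip_width: 0.0552
```

Call:
carry_out:
  offset:
    - [0.07,-0.01,0]
    - [0.14,-0.02,0]
    - [0.21,-0.03,0]
    - [0.28,-0.04,0]
    - [0.35,-0.05,0]
    - [0.42,-0.06,0]
    - [0.49,-0.07,0]
    - [0.56,-0.08,0]
  turn:
    - [0,0,0]
    - [0,0,0.01]
    - [0,0,0.01]
    - [0,0,0.02]
    - [0,0,0.02]
    - [0,0,0.03]
    - [0,0,0.03]
    - [0,0,0.03]

```text
clock: 25.0
tcp_pos: [0.5373, 0.1962, 0.1484]
orientation: [-2.416, -2.007, 0.004]
contact_force: [-0.4, 0.2, -1.0]
grip_width: 0.0554
```

```bash
python3 - <<'E'
from plan import *
plan(.513,.3298,.15,1.375)
E
```

```text
offset [ 0.2537 -0.0968 -0.0032] turn [-0.0015  0.0007  0.0077] clock 25.0 w 0.0554 tcp [0.5373 0.1962 0.1484] q [-0.15  0.45 -0.39  1.87  0.22  0.86 -0.84]
```

Call:
carry_out:
  offset:
    - [0.06,-0.02,0]
    - [0.11,-0.04,0]
    - [0.16,-0.06,0]
    - [0.2,-0.08,0]
    - [0.235,-0.09,0]
    - [0.25,-0.095,0]
    - [0.254,-0.097,0]
    - [0.254,-0.097,0]
  turn:
    - [0,0,0.002]
    - [0,0,0.004]
    - [0,0,0.006]
    - [0,0,0.008]
    - [0,0,0.008]
    - [0,0,0.008]
    - [0,0,0.008]
    - [0,0,0.008]

```text
clock: 25.8
tcp_pos: [0.5148, 0.3275, 0.1494]
orientation: [2.429, 1.991, -0.001]
contact_force: [0.1, -0.1, -0.8]
grip_width: 0.0552
```

Call:
carry_out:
  offset:
    - [0,0,0.02]
    - [0,0,0.05]
    - [0,0,0.08]
    - [0,0,0.11]
    - [0,0,0.14]
    - [0,0,0.16]
    - [0,0,0.18]
    - [0,0,0.18]
  turn:
    - [0,0,0]
    - [0,0,0]
    - [0,0,0]
    - [0,0,0]
    - [0,0,0]
    - [0,0,0]
    - [0,0,0]
    - [0,0,0]

```text
clock: 26.6
tcp_pos: [0.5139, 0.3278, 0.0582]
orientation: [-2.429, -1.992, 0.004]
contact_force: [0.2, -0.3, -1.4]
grip_width: 0.0556
```

```bash
python3 - <<'E'
from plan import *
plan(.513,.3298,.0355,1.375)
from ov import *
o=r.get_obs();p=o['tcp_pos']
it=[('pad',(.513,.3298,-.196),0,(0,255,0)),('model_center',(p[0],p[1],-.196),p[2]-.0215+.026,(0,255,255))]
cv2.imwrite('pics/a5.png',np.hstack([overlay(grab(n),it,*c,90,90,4.4) for n,c in (('top',(70,155)),('side',(125,250)))]))
E
```

```text
offset [ 0.0036 -0.0025  0.0454] turn [-0.0011  0.0011 -0.0006] clock 26.6 w 0.0556 tcp [0.5139 0.3278 0.0582] q [-0.4   0.63 -0.36  1.83  0.31  0.74 -1.13]
```

View pics/a5.png

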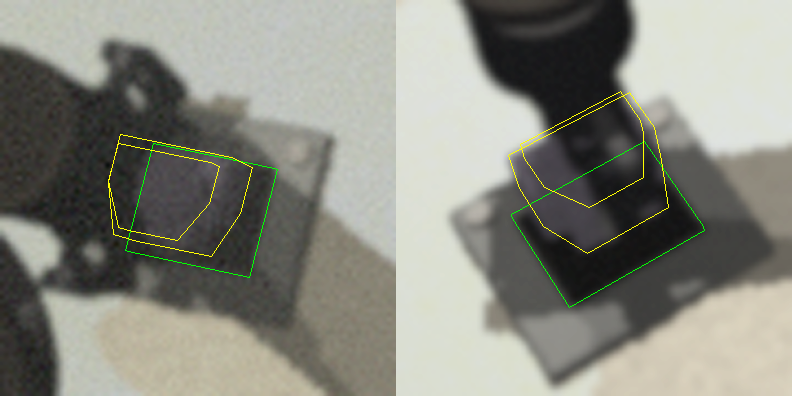

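Call:
carry_out:
  offset:
    - [0.004,-0.002,0.01]
    - [0.004,-0.002,0.02]
    - [0.004,-0.002,0.028]
    - [0.004,-0.002,0.034]
    - [0.004,-0.002,0.038]
    - [0.004,-0.002,0.04]
    - [0.004,-0.002,0.042]
    - [0.004,-0.002,0.044]
  turn:
    - [0,0,0]
    - [0,0,0]
    - [0,0,0]
    - [0,0,0]
    - [0,0,0]
    - [0,0,0]
    - [0,0,0]
    - [0,0,0]

```text
clock: 27.5
tcp_pos: [0.5142, 0.3305, 0.0378]
orientation: [2.429, 1.992, 0.0]
contact_force: [-0.4, 0.9, -1.7]
grip_width: 0.0553
```

Call:
carry_out:
  offset:
    - [0,0,0.001]
    - [0,0,0.001]
    - [0,0,0.001]
  turn:
    - [0,0,0]
    - [0,0,0]
    - [0,0,0]

```text
clock: 27.8
tcp_pos: [0.5141, 0.3305, 0.0374]
orientation: [2.429, 1.992, 0.0]
contact_force: [0.3, 0.2, -1.8]
grip_width: 0.0555
```

```bash
python3 - <<'E'
from plan import *
print(r.get_obs()['contact_force'])
plan(.513,.3298,.0355,1.375)
E
```

```text
[ 0.28062276  0.23414971 -1.77437674]
offset [-0.0017 -0.002   0.0037] turn [ 0.0001 -0.     -0.0009] clock 27.8 w 0.0555 tcp [0.5141 0.3305 0.0374] q [-0.42  0.66 -0.35  1.84  0.33  0.71 -1.14]
```

Call:
carry_out:
  offset:
    - [-0.001,-0.001,0.001]
    - [-0.0017,-0.002,0.002]
    - [-0.0017,-0.002,0.003]
    - [-0.0017,-0.002,0.004]
    - [-0.0017,-0.002,0.004]
    - [-0.0017,-0.002,0.004]
  turn:
    - [0,0,0]
    - [0,0,0]
    - [0,0,0]
    - [0,0,0]
    - [0,0,0]
    - [0,0,0]

```text
clock: 28.4
tcp_pos: [0.5128, 0.3297, 0.0355]
orientation: [2.429, 1.992, -0.0]
contact_force: [-1.9, -0.7, 2.7]
grip_width: 0.0554
```

Contact (+2.7 N) came at the expected height. I release, rise, and step aside to look.

Call:
carry_out:
  offset:
    - [0,0,0]
    - [0,0,0]
    - [0,0,0]
    - [0,0,0]
    - [0,0,0]
    - [0,0,0]
    - [0,0,0]
  turn:
    - [0,0,0]
    - [0,0,0]
    - [0,0,0]
    - [0,0,0]
    - [0,0,0]
    - [0,0,0]
    - [0,0,0]
  hand: 0

```text
clock: 29.1
tcp_pos: [0.5129, 0.3298, 0.0353]
orientation: [2.429, 1.992, -0.0]
contact_force: [0.1, 0.7, 0.3]
grip_width: 0.0855
```

Call:
carry_out:
  offset:
    - [0,0,-0.02]
    - [0,0,-0.06]
    - [0,0,-0.1]
    - [0,0,-0.14]
    - [0,0,-0.18]
    - [0,0,-0.22]
    - [0,0,-0.25]
    - [0,0,-0.27]
  turn:
    - [0,0,0]
    - [0,0,0]
    - [0,0,0]
    - [0,0,0]
    - [0,0,0]
    - [0,0,0]
    - [0,0,0]
    - [0,0,0]

```text
clock: 29.9
tcp_pos: [0.5133, 0.3301, 0.1721]
orientation: [2.429, 1.992, 0.003]
contact_force: [0.2, 0.8, -0.2]
grip_width: 0.0857
```

Call:
carry_out:
  offset:
    - [-0.08,0,0]
    - [-0.16,0,0]
    - [-0.24,0,0]
    - [-0.32,0,0]
    - [-0.4,0,0]
    - [-0.45,0,0]
    - [-0.48,0,0]
    - [-0.48,0,0]
  turn:
    - [0,0,0.09]
    - [0,0,0.18]
    - [0,0,0.27]
    - [0,0,0.36]
    - [0,0,0.45]
    - [0,0,0.54]
    - [0,0,0.63]
    - [0,0,0.72]

```text
clock: 30.7
tcp_pos: [0.4651, 0.0915, 0.1702]
orientation: [3.109, 0.445, -0.002]
contact_force: [-0.3, 1.1, 0.4]
grip_width: 0.0853
```

```bash
python3 - <<'E'
from plan import *
from ov import *;import pickle
plan(.536,-.0458,.15,-.075)
fr={n:grab(n) for n in('top','side')};vs=[]
M={}
for n in fr:
    for d in outline_of('model_center',n):
        m=np.array(d['region'])
        if m.any() and np.linalg.norm(np.argwhere(m).mean(0)[::-1]-proj(fr[n],[.513,.33,.04]))<15:
            M[n]=m;vs.append((fr[n],m.astype(np.float32),None));x,c=fit('model_center',[vs[-1]],(.513,.3298,-.196),.04);print(n,m.sum(),x.round(4),round(c,3));break
pickle.dump((fr,M),open('m3.pkl','wb'))
it=[('pad',(.513,.3298,-.196),0,(0,255,0)),('model_center',(.513,.3298,-.196),.04,(0,255,255))]
cv2.imwrite('pics/a6.png',np.hstack([overlay(fr[n],it,*c,70,70,5.6) for n,c in (('top',(80,165)),('side',(135,265)))]))
E
```

```text
offset [0.0591 0.3033 0.0406] turn [0.0008 0.0009 0.2396] clock 30.7 w 0.0853 tcp [0.4651 0.0915 0.1702] q [-0.18  0.25 -0.17  2.09  0.06  0.81 -1.67]
side 759 [ 0.5112  0.3303 -0.1373] 0.144
```

View pics/a6.png

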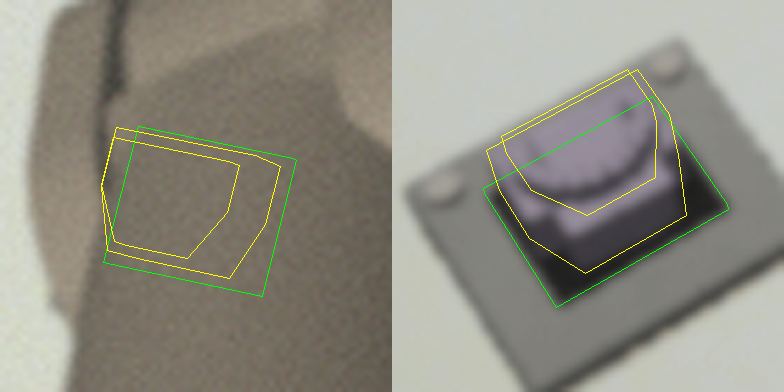

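Call:
carry_out:
  offset:
    - [0.01,0.06,0]
    - [0.02,0.12,0]
    - [0.03,0.18,0]
    - [0.04,0.23,0]
    - [0.05,0.27,0.01]
    - [0.058,0.295,0.03]
    - [0.059,0.303,0.04]
    - [0.059,0.303,0.04]
  turn:
    - [0,0,0.06]
    - [0,0,0.12]
    - [0,0,0.18]
    - [0,0,0.23]
    - [0,0,0.24]
    - [0,0,0.24]
    - [0,0,0.24]
    - [0,0,0.24]
  hand: 0.22

```text
clock: 31.7
tcp_pos: [0.5371, -0.0417, 0.1487]
orientation: [-3.14, 0.102, 0.005]
contact_force: [-0.1, 0.4, 0.2]
grip_width: 0.0665
```

Call:
carry_out:
  offset:
    - [0,0,0]
    - [0,0,0]
    - [0,0,0]
  turn:
    - [0,0,0]
    - [0,0,0]
    - [0,0,0]

```text
clock: 32.0
tcp_pos: [0.538, -0.0412, 0.1506]
orientation: [-3.14, 0.102, -0.001]
contact_force: [0.7, -0.3, -0.1]
grip_width: 0.0665
```

```bash
python3 - <<'E'
from plan import *
from ov import *;import pickle
P['model_center']=[prism([(-28,-23),(-28,23),(28,-34),(28,34)],-22,-22.01),prism([(-28,-23),(-28,23),(28,-34),(28,34)],7.9,8)]
plan(.536,-.0458,.03,-.075)
fr={n:grab(n) for n in('top','side')};pickle.dump(fr,open('m3.pkl','wb'))
it=[('model_center',(.513,.3298,-.196),.04,(0,255,255))]
ims=[]
for n,c in (('top',(83,170)),('side',(143,270))):
    ims.append(np.hstack([overlay(fr[n],it,*c,60,42,6.6),overlay(fr[n],[('pad',(.513,.3298,-.196),0,(0,255,0))],*c,60,42,6.6)]))
cv2.imwrite('pics/a7.png',np.vstack(ims))
E
```

```text
offset [-0.0036  0.0096  0.2413] turn [-0.0002 -0.0003  0.0068] clock 32.0 w 0.0665 tcp [ 0.538  -0.0412  0.1506] q [-0.02  0.37 -0.03  1.97  0.01  0.8  -1.69]
```

View pics/a7.png

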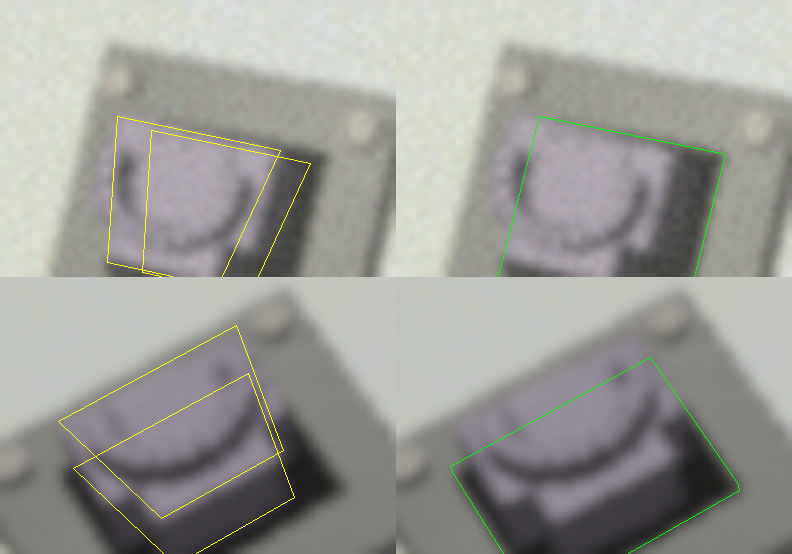

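```bash
python3 - <<'E'
from fit import *
def pose(f,name,m):
    yy,xx=np.argwhere(m).T
    c,s=np.cos(-.196),np.sin(-.196)
    def ext(z):
        X=np.array([atz(f,(x,y),z)[:2] for x,y in zip(xx,yy)])-[.5138,.3296]
        return X@np.array([[c,-s],[s,c]])*1000
    a=ext(.048);b=ext(.018);q=lambda v:np.percentile(v,[1,3,97,99]).round(1)
    print('top z: x',q(a[:,0]),'y',q(a[:,1]),'| bottom z: x',q(b[:,0]),'y',q(b[:,1]))
for n in('top','side'):
    f=grab(n)
    for d in outline_of('model_center',n):
        m=np.array(d['region'])
        if m.any() and np.linalg.norm(np.argwhere(m).mean(0)[::-1]-proj(f,[.513,.33,.04]))<15: print(n,m.sum());pose(f,n,m);break
    im=np.array(f['pixels']).astype(int);yy,xx=np.mgrid[:420,:560];p=proj(f,[.513,.33,.03])
    m=(np.hypot(xx-p[0],yy-p[1])<24)&(im[:,:,2]-im[:,:,1]>6);m=cv2.morphologyEx(m.astype(np.uint8),cv2.MORPH_OPEN,np.ones((2,2)));print(n,'col',m.sum());pose(f,n,m)
E
```

```text
top 579
top z: x [-28.1 -26.6  25.6  27.6] y [-42.6 -40.5  30.7  32.8] | bottom z: x [-27.2 -25.6  28.3  30.3] y [-29.4 -27.2  46.3  48.4]
top col 226
top z: x [-27.9 -26.9  21.   22. ] y [-31.3 -29.2  25.5  27.2] | bottom z: x [-26.9 -25.9  23.6  24.5] y [-17.7 -15.5  40.9  42.7]
side 808
top z: x [-47.5 -45.5  22.7  24.5] y [-30.7 -28.4  37.   38.8] | bottom z: x [-28.5 -26.3  43.9  45.7] y [-37.1 -34.7  32.7  34.5]
side col 478
top z: x [-34.4 -33.2  17.6  18.8] y [-30.1 -28.3  32.2  33.9] | bottom z: x [-15.  -13.7  38.6  39.9] y [-36.4 -34.6  27.8  29.5]
```

The model sits within about 2 mm of the pad's middle, teeth up. Now I take the jar back.

Call:
carry_out:
  offset:
    - [-0.004,0.01,0.04]
    - [-0.004,0.01,0.08]
    - [-0.004,0.01,0.12]
    - [-0.004,0.01,0.16]
    - [-0.004,0.01,0.19]
    - [-0.004,0.01,0.22]
    - [-0.004,0.01,0.235]
    - [-0.004,0.01,0.242]
  turn:
    - [0,0,0.007]
    - [0,0,0.007]
    - [0,0,0.007]
    - [0,0,0.007]
    - [0,0,0.007]
    - [0,0,0.007]
    - [0,0,0.007]
    - [0,0,0.007]

```text
clock: 33.1
tcp_pos: [0.5354, -0.0469, 0.0287]
orientation: [3.139, -0.121, -0.002]
contact_force: [0.2, 0.1, 0.3]
grip_width: 0.0663
```

Call:
carry_out:
  offset:
    - [0,0,0]
    - [0,0,0]
    - [0,0,0]
  turn:
    - [0,0,0]
    - [0,0,0]
    - [0,0,0]

```text
clock: 33.4
tcp_pos: [0.5363, -0.0469, 0.03]
orientation: [-3.139, 0.121, -0.002]
contact_force: [-0.1, 0.6, -0.4]
grip_width: 0.0664
```

Call:
carry_out:
  offset:
    - [0,0,0]
    - [0,0,0]
    - [0,0,0]
    - [0,0,0]
    - [0,0,0]
    - [0,0,0]
    - [0,0,0]
    - [0,0,0]
  turn:
    - [0,0,0]
    - [0,0,0]
    - [0,0,0]
    - [0,0,0]
    - [0,0,0]
    - [0,0,0]
    - [0,0,0]
    - [0,0,0]
  hand: 0.7
  force: 35

```text
clock: 34.2
tcp_pos: [0.5361, -0.0467, 0.0299]
orientation: [-3.139, 0.12, -0.001]
contact_force: [-0.3, -0.3, 6.0]
grip_width: 0.0432
```

```bash
python3 - <<'E'
from plan import *
print(r.get_obs()['contact_force'])
plan(.492,-.3605,.15,-.075)
f=grab('top',);im=np.array(f['pixels']);hsv=cv2.cvtColor(im,cv2.COLOR_RGB2HSV)
yy,xx=np.mgrid[:420,:560]
for nm,X in {'left':(.498,-.278,.004),'right':(.492,-.3615,.004)}.items():
    p=proj(f,X)
    for th in(60,75,90):
        m=(np.hypot(xx-p[0],yy-p[1])<16)&(hsv[:,:,1]>th)&(hsv[:,:,0]<25)
        k,l,st,ce=cv2.connectedComponentsWithStats(m.astype(np.uint8))
        if k>1: j=1+st[1:,4].argmax();print(nm,p.round(1),ce[j].round(1),st[j],atz(f,ce[j],.004).round(4))
E
```

```text
[-0.28138984 -0.26697679  5.98664703]
offset [-0.0397  0.6324 -0.2403] turn [-0.0001 -0.0006 -0.0011] clock 34.2 w 0.0432 tcp [ 0.5361 -0.0467  0.0299] q [-0.01  0.56 -0.02  2.03  0.02  0.55 -1.7 ]
left [347.1 209.7] [347.6 209.8] [337 200  22  21 361] [ 0.4975 -0.2792  0.004 ]
left [347.1 209.7] [347.6 209.6] [338 200  21  21 336] [ 0.4981 -0.2794  0.004 ]
left [347.1 209.7] [347.5 209.7] [338 200  20  20 313] [ 0.498  -0.2791  0.004 ]
right [379.  212.1] [379.5 212.4] [369 202  22  22 365] [ 0.4914 -0.3629  0.004 ]
right [379.  212.1] [379.6 212.4] [370 202  21  21 336] [ 0.4913 -0.363   0.004 ]
right [379.  212.1] [379.6 212.4] [370 203  20  20 314] [ 0.4912 -0.363   0.004 ]
```

Call:
carry_out:
  offset:
    - [0,0,-0.01]
    - [0,0,-0.03]
    - [0,0,-0.07]
    - [0,0,-0.11]
    - [0,0,-0.15]
    - [0,0,-0.19]
    - [0,0,-0.22]
    - [0,0,-0.24]
  turn:
    - [0,0,0]
    - [0,0,0]
    - [0,0,0]
    - [0,0,0]
    - [0,0,0]
    - [0,0,0]
    - [0,0,0]
    - [0,0,0]

```text
clock: 35.05
tcp_pos: [0.5361, -0.047, 0.1511]
orientation: [-3.139, 0.121, -0.003]
contact_force: [0.1, 0.3, -0.4]
grip_width: 0.0433
```

Call:
carry_out:
  offset:
    - [0,0.02,0]
    - [0,0.06,0]
    - [-0.005,0.11,0]
    - [-0.01,0.17,0]
    - [-0.015,0.23,0]
    - [-0.02,0.29,0]
    - [-0.02,0.35,0]
    - [-0.025,0.41,0]
  turn:
    - [0,0,0]
    - [0,0,0]
    - [0,0,0]
    - [0,0,0]
    - [0,0,0]
    - [0,0,0]
    - [0,0,0]
    - [0,0,0]

```text
clock: 35.85
tcp_pos: [0.5064, -0.2522, 0.1484]
orientation: [-3.139, 0.121, 0.002]
contact_force: [-0.1, -0.3, -0.6]
grip_width: 0.0432
```

Call:
carry_out:
  offset:
    - [-0.005,0.06,0]
    - [-0.01,0.11,0]
    - [-0.013,0.15,0]
    - [-0.015,0.18,0]
    - [-0.015,0.21,0]
    - [-0.015,0.224,0]
    - [-0.015,0.224,0]
    - [-0.015,0.224,0]
  turn:
    - [0,0,0]
    - [0,0,0]
    - [0,0,0]
    - [0,0,0]
    - [0,0,0]
    - [0,0,0]
    - [0,0,0]
    - [0,0,0]

```text
clock: 36.65
tcp_pos: [0.4918, -0.3605, 0.1491]
orientation: [-3.139, 0.119, 0.0]
contact_force: [0.7, 0.6, -1.5]
grip_width: 0.0431
```

```bash
python3 - <<'E'
from plan import *
print(r.get_obs()['contact_force'])
plan(.4915,-.362,.031,-.075)
# camera bias check: bottle at known y on tray
from fit import *
for n in('top','side'):
    f=grab(n)
    im=np.array(f['pixels']);p=proj(f,[.556,.0424,.07]);yy,xx=np.mgrid[:420,:560]
    m=(np.hypot(xx-p[0],yy-p[1])<9)&(im.max(2)<60)
    k,l,s,c=cv2.connectedComponentsWithStats(m.astype(np.uint8))
    if k>1: j=1+s[1:,4].argmax();print(n,'cap',s[j],atz(f,c[j],.07).round(4))
    for d in outline_of('bottle_center',n)[:2]:
        m=np.array(d['region'])
        if m.any() and np.linalg.norm(np.argwhere(m).mean(0)[::-1]-proj(f,[.556,.042,.03]))<12:
            x,c=fit('bottle_center',[(f,m.astype(np.float32),None)],(.556,.0424,-.075),.037);print(n,'bottle',x.round(4),round(c,3))
E
```

```text
[ 0.68663004  0.61751593 -1.46858391]
offset [-0.0004  0.0033  0.2362] turn [-0.0005  0.0001 -0.0005] clock 36.65 w 0.0431 tcp [ 0.4918 -0.3605  0.1491] q [ 0.48  0.47  0.06  1.81 -0.04  0.86 -1.08]
top cap [219 182   2   2   3] [0.5544 0.0447 0.07  ]
top bottle [ 0.5553  0.0433 -0.1668] 0.122
side cap [243 201  10  16 107] [0.5571 0.0428 0.07  ]
side bottle [ 0.556   0.0446 -0.2153] 0.095
```

Call:
carry_out:
  offset:
    - [0,0.005,0.04]
    - [0,0.005,0.08]
    - [0,0.005,0.12]
    - [0,0.005,0.16]
    - [0,0.005,0.19]
    - [0,0.005,0.21]
    - [0,0.005,0.222]
    - [0,0.005,0.229]
  turn:
    - [0,0,0]
    - [0,0,0]
    - [0,0,0]
    - [0,0,0]
    - [0,0,0]
    - [0,0,0]
    - [0,0,0]
    - [0,0,0]

```text
clock: 37.65
tcp_pos: [0.4915, -0.3639, 0.0346]
orientation: [3.139, -0.12, 0.0]
contact_force: [-0.5, 0.3, -0.9]
grip_width: 0.0432
```

Call:
carry_out:
  offset:
    - [0,0,0.002]
    - [0,0,0.004]
    - [0,0,0.005]
    - [0,0,0.006]
    - [0,0,0.006]
    - [0,0,0.006]
  turn:
    - [0,0,0]
    - [0,0,0]
    - [0,0,0]
    - [0,0,0]
    - [0,0,0]
    - [0,0,0]

```text
clock: 38.25
tcp_pos: [0.4914, -0.3639, 0.032]
orientation: [3.139, -0.12, 0.0]
contact_force: [0.0, -0.3, -0.1]
grip_width: 0.0438
```

Call:
carry_out:
  offset:
    - [0,-0.002,0]
    - [0,-0.002,0.001]
    - [0,-0.002,0.002]
    - [0,-0.002,0.0025]
    - [0,-0.002,0.0025]
  turn:
    - [0,0,0]
    - [0,0,0]
    - [0,0,0]
    - [0,0,0]
    - [0,0,0]

```text
clock: 38.75
tcp_pos: [0.4915, -0.3627, 0.031]
orientation: [-3.139, 0.12, -0.0]
contact_force: [-1.5, 0.8, 4.3]
grip_width: 0.0436
```

```bash
python3 - <<'E'
from plan import *
print(r.get_obs()['contact_force']);plan(.4915,-.363,.0309,-.075)
E
```

```text
[-1.5388258   0.84986214  4.32970787]
offset [0.0001 0.0005 0.0001] turn [-0.0001 -0.0001 -0.0011] clock 38.75 w 0.0436 tcp [ 0.4915 -0.3627  0.031 ] q [ 0.5   0.64  0.05  1.86 -0.05  0.64 -1.07]
```

Contact. I release, rise, and go back over the bottle.

Call:
carry_out:
  offset:
    - [0,0,0]
    - [0,0,0]
    - [0,0,0]
    - [0,0,0]
    - [0,0,0]
    - [0,0,0]
  turn:
    - [0,0,0]
    - [0,0,0]
    - [0,0,0]
    - [0,0,0]
    - [0,0,0]
    - [0,0,0]
  hand: 0.22

```text
clock: 39.35
tcp_pos: [0.4914, -0.3629, 0.0305]
orientation: [3.139, -0.121, -0.0]
contact_force: [-0.7, 0.1, -0.0]
grip_width: 0.0668
```

Call:
carry_out:
  offset:
    - [0,0,-0.02]
    - [0,0,-0.06]
    - [0,0,-0.1]
    - [0,0,-0.14]
    - [0,0,-0.18]
    - [0,0,-0.22]
    - [0,0,-0.24]
    - [0,0,-0.24]
  turn:
    - [0,0,0]
    - [0,0,0]
    - [0,0,0]
    - [0,0,0]
    - [0,0,0]
    - [0,0,0]
    - [0,0,0]
    - [0,0,0]

```text
clock: 40.15
tcp_pos: [0.4923, -0.3635, 0.1525]
orientation: [3.138, -0.121, 0.005]
contact_force: [-0.2, 0.4, -0.6]
grip_width: 0.0666
```

Call:
carry_out:
  offset:
    - [0.005,-0.06,0]
    - [0.015,-0.14,0]
    - [0.025,-0.22,0]
    - [0.035,-0.3,0]
    - [0.045,-0.38,0]
    - [0.05,-0.46,0]
    - [0.055,-0.54,0]
    - [0.06,-0.62,0]
  turn:
    - [0,0,0]
    - [0,0,0]
    - [0,0,0]
    - [0,0,0]
    - [0,0,0]
    - [0,0,0]
    - [0,0,0]
    - [0,0,0]

```text
clock: 40.95
tcp_pos: [0.5444, -0.0544, 0.1496]
orientation: [3.139, -0.12, -0.003]
contact_force: [0.1, -0.9, 1.1]
grip_width: 0.0666
```

```bash
python3 - <<'E'
from plan import *
plan(.556,.0424,.15,-.075)
from ov import *
fr={n:grab(n) for n in('top','side')}
c,s=np.cos(-.075),np.sin(-.075)
P['disc']=[cyl(56,-.01,.01)]
it=[('disc',(.4913,-.3625,0),.004,(0,255,0)),('disc',(.4975,-.279,0),.004,(0,255,0)),('jar_center',(.4915,-.3627,0),.038,(255,0,255))]
cv2.imwrite('pics/a8.png',np.hstack([overlay(fr[n],it,*c,60,60,6.6) for n,c in (('top',(335,180)),('side',(318,125)))]))
E
```

```text
offset [ 0.0084 -0.1949 -0.0009] turn [ 0.0001  0.0011 -0.0011] clock 40.95 w 0.0666 tcp [ 0.5444 -0.0544  0.1496] q [-0.    0.38 -0.01  1.95  0.01  0.81 -1.67]
```

View pics/a8.png

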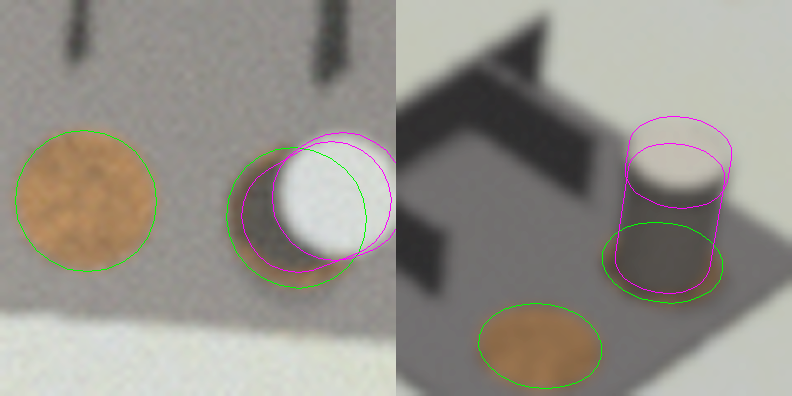

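The jar stands within about 2 mm of the right cork disc's centre. Now the bottle.

Call:
carry_out:
  offset:
    - [0.002,-0.05,0]
    - [0.005,-0.1,0]
    - [0.008,-0.15,0]
    - [0.008,-0.18,0]
    - [0.008,-0.195,0]
    - [0.008,-0.195,0]
    - [0.008,-0.195,0]
    - [0.008,-0.195,0]
  turn:
    - [0,0,0]
    - [0,0,0]
    - [0,0,0]
    - [0,0,0]
    - [0,0,0]
    - [0,0,0]
    - [0,0,0]
    - [0,0,0]

```text
clock: 41.85
tcp_pos: [0.5564, 0.0392, 0.1505]
orientation: [3.138, -0.124, -0.0]
contact_force: [-1.3, -0.2, -0.1]
grip_width: 0.0667
```

```bash
python3 -c "
from plan import *
plan(.556,.0424,.03,-.075)"
```

```text
offset [-0.0013 -0.0065  0.2409] turn [ 0.0005  0.0001 -0.0025] clock 41.85 w 0.0667 tcp [0.5564 0.0392 0.1505] q [-0.15  0.4  -0.04  1.92  0.02  0.82 -1.85]
```

Call:
carry_out:
  offset:
    - [-0.001,-0.006,0.04]
    - [-0.001,-0.006,0.08]
    - [-0.001,-0.006,0.12]
    - [-0.001,-0.006,0.16]
    - [-0.001,-0.006,0.19]
    - [-0.001,-0.006,0.22]
    - [-0.001,-0.006,0.235]
    - [-0.001,-0.006,0.241]
  turn:
    - [0,0,-0.002]
    - [0,0,-0.002]
    - [0,0,-0.002]
    - [0,0,-0.002]
    - [0,0,-0.002]
    - [0,0,-0.002]
    - [0,0,-0.002]
    - [0,0,-0.002]

```text
clock: 42.65
tcp_pos: [0.556, 0.0436, 0.0293]
orientation: [3.139, -0.116, -0.001]
contact_force: [0.8, -0.3, -0.5]
grip_width: 0.0666
```

Call:
carry_out:
  offset:
    - [0,0,0]
    - [0,0,0]
    - [0,0,0]
  turn:
    - [0,0,0]
    - [0,0,0]
    - [0,0,0]

```text
clock: 42.95
tcp_pos: [0.5568, 0.0439, 0.0308]
orientation: [-3.139, 0.116, -0.002]
contact_force: [0.1, -0.9, 0.9]
grip_width: 0.0665
```

Call:
carry_out:
  offset:
    - [0,0,0]
    - [0,0,0]
    - [0,0,0]
    - [0,0,0]
    - [0,0,0]
    - [0,0,0]
    - [0,0,0]
    - [0,0,0]
  turn:
    - [0,0,0]
    - [0,0,0]
    - [0,0,0]
    - [0,0,0]
    - [0,0,0]
    - [0,0,0]
    - [0,0,0]
    - [0,0,0]
  hand: 0.7

```text
clock: 43.75
tcp_pos: [0.5566, 0.0437, 0.0307]
orientation: [-3.139, 0.116, -0.001]
contact_force: [-0.9, -0.1, 5.7]
grip_width: 0.0423
```

Call:
carry_out:
  offset:
    - [0,0,-0.01]
    - [0,0,-0.03]
    - [0,0,-0.07]
    - [0,0,-0.11]
    - [0,0,-0.15]
    - [0,0,-0.19]
    - [0,0,-0.22]
    - [0,0,-0.24]
  turn:
    - [0,0,0]
    - [0,0,0]
    - [0,0,0]
    - [0,0,0]
    - [0,0,0]
    - [0,0,0]
    - [0,0,0]
    - [0,0,0]

```text
clock: 44.55
tcp_pos: [0.5565, 0.0439, 0.1517]
orientation: [-3.139, 0.116, -0.002]
contact_force: [0.1, -0.1, -3.3]
grip_width: 0.0423
```

```bash
python3 -c "
from plan import *
plan(.4972,-.2795,.15,-.075)"
```

```text
offset [-0.0707  0.6538  0.0031] turn [-0.0003 -0.001   0.0009] clock 44.55 w 0.0423 tcp [0.5565 0.0439 0.1517] q [-0.16  0.4  -0.04  1.92  0.02  0.82 -1.85]
```

Call:
carry_out:
  offset:
    - [-0.002,0.02,0]
    - [-0.006,0.06,0]
    - [-0.012,0.11,0]
    - [-0.018,0.17,0]
    - [-0.025,0.23,0]
    - [-0.032,0.29,0]
    - [-0.038,0.35,0]
    - [-0.044,0.41,0]
  turn:
    - [0,0,0]
    - [0,0,0]
    - [0,0,0]
    - [0,0,0]
    - [0,0,0]
    - [0,0,0]
    - [0,0,0]
    - [0,0,0]

```text
clock: 45.35
tcp_pos: [0.5176, -0.1609, 0.1491]
orientation: [3.139, -0.117, -0.003]
contact_force: [0.0, 0.2, -2.0]
grip_width: 0.0423
```

Call:
carry_out:
  offset:
    - [-0.006,0.06,0]
    - [-0.012,0.11,0]
    - [-0.018,0.16,0]
    - [-0.022,0.2,0]
    - [-0.025,0.23,0]
    - [-0.027,0.244,0]
    - [-0.027,0.244,0]
    - [-0.027,0.244,0]
  turn:
    - [0,0,0]
    - [0,0,0]
    - [0,0,0]
    - [0,0,0]
    - [0,0,0]
    - [0,0,0]
    - [0,0,0]
    - [0,0,0]

```text
clock: 46.15
tcp_pos: [0.4969, -0.2786, 0.1498]
orientation: [-3.139, 0.114, 0.001]
contact_force: [0.2, 0.0, -2.2]
grip_width: 0.0422
```

```bash
python3 -c "
from plan import *
plan(.4972,-.2795,.0317,-.075)"
```

```text
offset [0.0008 0.002  0.2362] turn [-0.0005  0.0002  0.0016] clock 46.15 w 0.0422 tcp [ 0.4969 -0.2786  0.1498] q [ 0.36  0.42  0.05  1.9  -0.03  0.83 -1.22]
```

Call:
carry_out:
  offset:
    - [0,0.001,0.04]
    - [0,0.001,0.08]
    - [0,0.001,0.12]
    - [0,0.001,0.16]
    - [0,0.001,0.19]
    - [0,0.001,0.21]
    - [0,0.001,0.222]
    - [0,0.001,0.229]
  turn:
    - [0,0,0]
    - [0,0,0]
    - [0,0,0]
    - [0,0,0]
    - [0,0,0]
    - [0,0,0]
    - [0,0,0]
    - [0,0,0]

```text
clock: 46.95
tcp_pos: [0.497, -0.28, 0.0354]
orientation: [-3.139, 0.115, -0.0]
contact_force: [0.2, 0.1, -0.8]
grip_width: 0.0422
```

Call:
carry_out:
  offset:
    - [0,0,0.002]
    - [0,0,0.004]
    - [0,0,0.005]
    - [0,0,0.006]
    - [0,0,0.006]
    - [0,0,0.006]
  turn:
    - [0,0,0]
    - [0,0,0]
    - [0,0,0]
    - [0,0,0]
    - [0,0,0]
    - [0,0,0]

```text
clock: 47.55
tcp_pos: [0.4968, -0.2802, 0.0327]
orientation: [3.139, -0.116, 0.0]
contact_force: [0.7, -0.1, -2.3]
grip_width: 0.0421
```

Call:
carry_out:
  offset:
    - [0,-0.001,0.0005]
    - [0,-0.0015,0.001]
    - [0,-0.0015,0.002]
    - [0,-0.0015,0.0025]
    - [0,-0.0015,0.0025]
  turn:
    - [0,0,0]
    - [0,0,0]
    - [0,0,0]
    - [0,0,0]
    - [0,0,0]

```text
clock: 48.05
tcp_pos: [0.4969, -0.2793, 0.0317]
orientation: [-3.139, 0.116, -0.0]
contact_force: [-1.3, 1.8, 4.7]
grip_width: 0.0425
```

Call:
carry_out:
  offset:
    - [0,0,0]
    - [0,0,0]
    - [0,0,0]
    - [0,0,0]
    - [0,0,0]
    - [0,0,0]
  turn:
    - [0,0,0]
    - [0,0,0]
    - [0,0,0]
    - [0,0,0]
    - [0,0,0]
    - [0,0,0]
  hand: 0.22

```text
clock: 48.65
tcp_pos: [0.4968, -0.2794, 0.0313]
orientation: [-3.139, 0.116, 0.0]
contact_force: [-0.5, 0.3, 0.7]
grip_width: 0.0668
```

Call:
carry_out:
  offset:
    - [0,0,-0.02]
    - [0,0,-0.06]
    - [0,0,-0.1]
    - [0,0,-0.14]
    - [0,0,-0.18]
    - [0,0,-0.22]
    - [0,0,-0.26]
    - [0,0,-0.28]
  turn:
    - [0,0,0]
    - [0,0,0]
    - [0,0,0]
    - [0,0,0]
    - [0,0,0]
    - [0,0,0]
    - [0,0,0]
    - [0,0,0]

```text
clock: 49.45
tcp_pos: [0.4975, -0.28, 0.1738]
orientation: [3.138, -0.116, 0.005]
contact_force: [0.3, -0.4, 0.7]
grip_width: 0.0666
```

Call:
carry_out:
  offset:
    - [0.005,-0.06,0]
    - [0.01,-0.14,0]
    - [0.01,-0.22,0]
    - [0.01,-0.3,0]
    - [0.01,-0.38,0]
    - [0.01,-0.46,0]
    - [0.01,-0.5,0]
    - [0.01,-0.5,0]
  turn:
    - [0,0,0]
    - [0,0,0]
    - [0,0,0]
    - [0,0,0]
    - [0,0,0]
    - [0,0,0]
    - [0,0,0]
    - [0,0,0]

```text
clock: 50.25
tcp_pos: [0.5203, -0.0264, 0.1714]
orientation: [-3.138, 0.106, -0.0]
contact_force: [0.9, -0.0, 0.5]
grip_width: 0.0665
```

```bash
python3 - <<'E'
from ov import *
print(r.get_obs()['contact_force'],r.get_obs()['tcp_pos'])
fr={n:grab(n) for n in('top','side')}
P['disc']=[cyl(56,-.01,.01)]
it=[('disc',(.4913,-.3625,0),.004,(0,255,0)),('disc',(.4975,-.279,0),.004,(0,255,0)),('pad',(.5135,.3298,-.196),0,(0,255,0))]
a=np.hstack([overlay(fr[n],it,*c,66,50,6) for n,c in (('top',(330,178)),('side',(318,128)))])
b=np.hstack([overlay(fr[n],it,*c,66,50,6) for n,c in (('top',(84,175)),('side',(140,275)))])
cv2.imwrite('pics/a9.png',np.vstack([a,b]))
E
```

```text
[ 0.85384773 -0.03063202  0.47333174] [ 0.52027708 -0.02642719  0.17139324]
```

View pics/a9.png

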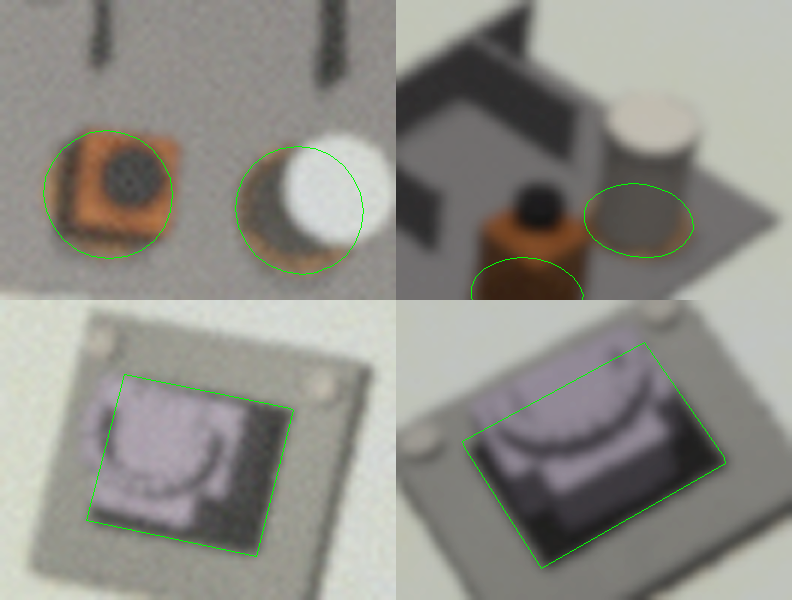

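```bash
python3 -c "
from bench import r
print(r.hand_in())"
```

```text
the job is handed in; nothing more can be done
None
```

I finished the job in the order asked and handed it in at about 50 s on the robot's clock. Hand-in gives no verdict.

- **Jar and bottle out:** I set both upright on the steel tray, away from the wax knife.
- **Model:** I put the lavender jaw model on the stand's rubber pad, teeth up and aligned with the pad. I chose it over the yellow and off-white look-alikes.
- **Jar and bottle back:** The jar went back to the right cork spot and the bottle to the left, each upright.

**Last checks, in both camera views:**
- **Jar:** it stands within about 2 mm of its cork disc's centre.
- **Bottle:** it was let go within about 1 mm of its disc's measured centre and shows on the disc. The last side picture cut off its base.
- **Model:** it is within about 2–3 mm of the pad's middle.
- **Gripper:** it ended open and clear of everything, and the force readings I saw never went above about 9 N.

**What disagreed:**
- **Cameras:** the two cameras differed by about 2–3 mm, so I placed things by a blend of both.
- **Outline fit:** the one outline fit of the placed model, from the side view only, read it about 3 degrees off square. My outline of the model is only approximate, so I relied on the grip and the pictures, where it looks square.
- **Starting spots:** jar and bottle seemed to start 2–3 mm off their spot centres. I put them back on the measured disc centres instead.

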